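# Hang the graduated gauge back on the rack

### The job

The flat graduated gauge plate leans on the sloped rest with its graduated face hidden against it. Stand it upright in the slotted block with its hole end up and let go, then take it again by its top edge and hang it by its hole on the empty hook of the rack, graduated face outward (away from the rack's bar), hanging free and still. Do not set the two gauges already on the rack swinging hard and do not shove the other things on the bench about.

Things in the scene. Friction and masses are not known exactly. Their poses are not given: they have to be found in the camera images.
- gauge_center (a point): Centre of the gauge to hang: aluminium plate 160 long (z) x 56 wide (y) x 10 mm thick (x), about 0.22 kg, one 26 mm through-hole. +z points to the hole end; top and bottom edges are 80 mm away. Its -x face has dark engraved graduations, its +x face is plain. At the start it leans on the rest hole end up, tipped 40 degrees from vertical, top away from the robot, plain face to the robot.
- gauge_hole (a point): Centre of the gauge's 26 mm hole at mid thickness: on the plate's centre line, 20 mm towards +z from gauge_center, so 60 mm below the top edge, with 47 mm of solid plate above the hole. Same axes as gauge_center.
- gauge_front (a point): A point in the air 50 mm straight out from the middle of the gauge's graduated face (55 mm along -x from gauge_center); it shows which way that face looks.
- rest: Sloped steel rest, fixed: board 44 mm wide (y), 150 mm long, rising towards +x, tipped 40 degrees from vertical, with a ledge and an 8 mm front lip at its foot. The wider gauge stands proud of it by 3 to 9 mm at each long side, with free air beside. Origin under it on the bench; the gauge's bottom edge is 33 mm above the bench, 4 mm to -x of the origin.
- slot (a point): Middle of the slot's floor in the fixed steel slotted block (80 mm in x, 84 in y, 46 high). The floor is 10 mm above the bench; the slot runs along y, open at both ends, 12 mm wide (x) for 28 mm above the floor, then flares at 45 degrees to 29 mm at the block's top. The 10 mm thick gauge plate stands in it on its bottom edge.
- hook: The empty hook, fixed on the rack. Origin on the bar's centre line, 165 mm above the bench. An 8 mm thick round steel rod running 60 mm level along its -x (outward), then rising 8 mm over the last 12 mm to the tip. +x is towards the bar. Which of the rack's three hooks is empty varies.
- rack: Fixed steel rack; origin on the bench under the bar's middle. A 14 mm bar along y, 250 mm long, its centre line 165 mm up, on two end posts, carries three hooks 74 mm apart pointing to -x. The plates on the other two hooks hang 35 mm out from the bar, up to 60 mm wide, and reach 32 mm above the hook line: a hung gauge has only 16 mm free at its sides, too little for fingers.
- round_gauge (a joint): Swing angle (rad, 0 = hanging straight) of the gauge with a round disc already hanging on a neighbouring hook.
- notched_gauge (a joint): Swing angle (rad, 0 = hanging straight) of the notched rectangular gauge already hanging on another hook.
- hammer_mid (a point): Loose hammer lying on the bench, 260 mm long along x, head 26 mm high; bystander. Point near its middle.
- brush_mid (a point): Loose brush lying on the bench, 200 mm long along x, 42 mm wide, 20 mm high; bystander. Its middle.
- offcut_mid (a point): Loose flat steel offcut, 30 x 110 x 12 mm (long along y); bystander. Its middle.
- chisel_mid (a point): Loose cold chisel, 160 mm long along x, 18 mm square; bystander. Its middle.
- tin_mid (a point): Loose closed tin, 64 mm across, 60 mm high; bystander. Its middle.
- tongs_mid (a point): Loose shut smith's tongs lying on the bench, 300 mm long along x, up to 75 mm wide, 20 mm high; bystander. A point between the jaws; the handles reach 276 mm towards -x and the jaws' end 37 mm towards +x.

How it is judged (in metres and radians):
On the way:
1. the gauge stands upright in the slotted block, hole end up, on the slot's floor, and has been let go (z of gauge_center in the frame of slot between 0.07 and 0.087 m and x of gauge_center in the frame of slot between -0.015 and 0.015 m and y of gauge_center in the frame of slot between -0.03 and 0.03 m and z of gauge_hole in the frame of slot above 0.09 m and angle between gauge_center's own z axis and vertical below 0.15 rad and contact force between the fingers and gauge below 0.1 N and linear speed of gauge below 0.03 m/s), for 0.3 s.
At the end, for the whole second after the job is handed in: The gauge hangs released on the empty hook, which carries it through its hole (hole 10-62 mm out from the bar, within 12 mm sideways, 3-18 mm below the hook's axis), graduated face outward, within 0.2 rad of vertical, slower than 0.05 m/s and 0.5 rad/s (x of gauge_hole in the frame of hook between -0.062 and -0.01 m and y of gauge_hole in the frame of hook between -0.012 and 0.012 m and z of gauge_hole in the frame of hook between -0.018 and -0.003 m and x of gauge_front in the frame of hook below -0.055 m and angle between gauge_center's own z axis and vertical below 0.2 rad and contact force between gauge and hook above 0.5 N and contact force between the fingers and gauge below 0.1 N and linear speed of gauge below 0.05 m/s and angular speed of gauge below 0.5 rad/s); the robot touches nothing.
It fails at once if a gauge already on the rack is swung by more than 0.4 rad (value of joint any of round_gauge, notched_gauge above 0.4 rad or value of joint any of round_gauge, notched_gauge below -0.4 rad).
It fails at once if another loose thing on the bench is moved by more than 40 mm (distance of any of hammer_mid, brush_mid, offcut_mid, chisel_mid, tin_mid, tongs_mid from where it was at the start of the episode above 0.04 m).
It also fails if it takes over 72 s, if anything falls off the work surface, if the arm or the gripper's body presses on something with over 40 N, if the wrist force passes 120 N, or if a joint passes its speed limit or range.

### The arm

A 6-joint arm with a two-finger parallel gripper is mounted at the origin on the work surface. World frame = base frame: x ahead of the robot, y to its left, z up, the work surface at z = 0. Lengths are in m, angles in degrees, forces in N, time in s.
With the tool pointing down it reaches from about 0.325 to 0.775 m from the base axis. Payload 5.5 kg.
Tool frame: the origin (TCP) lies at the very end of the fingers, on their centre line; the grasp point (between the pads) lies 19 mm behind it; y points along the fingers, z is the direction in which the jaws open and shut, and the axes are right-handed (so a half turn about y gives the same grasp; the last joint's range is limited). The gripper opens to 88 mm and grips with 3 to 60 N. Pads are 20 mm wide; open, the fingers measure 115 mm over their backs; the gripper's body (75 mm by 178 mm) begins 61 mm behind the grasp point.
Start: joints at [68.256, 5.22, 70.514, -0, 104.267, -3.249], TCP at [0.19, 0.569, 0.223] pointing down, gripper open.
Joint ranges: [-164.24, 164.24], [-49.07, 125.15], [9.68, 141.18], [-86.29, 266.29], [3.28, 154.24], [-151.56, 151.56]. Speed limits (degrees/s): [147.25, 147.25, 172.46, 180, 180, 180].

### API

Orientations are given as [roll, pitch, yaw] about the fixed x, y, z axes, in that order (R = Rz(yaw) Ry(pitch) Rx(roll)).
In Python, from rig import bot gives the robot as it stands. The module is installed in compiled form; this text tells all that it offers.
- The arm moves only by the shell command python3 -m inch 'ROWS' [FORCE]. ROWS is JSON, a list of rows, each an object of numbers: "ax", "ay", "az": the turn, a rotation vector about the tool's x, y, z in degrees; "x", "y", "z": the shift along the tool's x, y, z in m; "gripper": the gripper command: -1 is shut, 1 is fully open, values between are in proportion. In form: [{"ax": .., "ay": .., "az": .., "x": .., "y": .., "z": .., "gripper": ..}, ...]. A call has 1 to 10 rows; each row is the pose to reach, as a shift and turn from the pose measured when the call began, along the tool's axes at that moment; what a row does not reach only later rows make up. A row lasts 1/8 s, in which the tool goes at most 62.5 mm and 10.7 degrees, less where a joint would pass 70% of its speed; a pose out of reach is approached as far as the arm can. A call with a gripper value outside its range is refused whole. The fingers move at their own pace and stop on an object; FORCE is the grip in N (left out, the last holds). Time passes only in rows, so rows that repeat a pose let the fingers close. It gives the time, the measured TCP pose, the force and the opening at its end, in the units of the state.
- bot.sense(): the state, without advancing time (a new reading comes with each control period).
- bot.snapshot(name): name is "scene" or "top" or "wrist"; returns a dict with "pixels" (420x560x3 uint8, red, green, blue), "intrinsics" (3x3 intrinsics, pixels), "world_to_cam" (4x4, takes a point from world to camera coordinates); the wrist camera has in their place "T_tool_cam" (4x4, takes a point from camera to tool coordinates, whose origin is the TCP and whose axes are the tool frame's). Camera axes: x right, y up, looking along -z (the intrinsics and any distortion apply to the point x, -y, -z); pixel columns grow to the right and rows downward; lengths in m; the calibration is good to about 2 mm. A picture is of the moment at which its call begins: read the wrist's pose just before it. There is no depth.
- bot.close_job(): hands the job in, once; it reports no verdict.
Trained networks look in a picture, given as the dict that the camera call returned (one of the last four; its "shot" number tells which), for a name from the list of things; names that differ only in an ending like _2 or _b are one class to them, and where a whole thing is asked for, a point or a joint stands for the part that bears it (a point fixed in the world has none). Each returns a list of dicts, best first, with "conf" (0 to 1); they miss things now and then, are a little off and sometimes report something else, mostly with a low value. They report only what shows in the picture. A call takes as long as a camera call.
- bot.regions_of(label, picture): "mask" (420x560 bool, what is visible of it) and "box" ([left, top, right, bottom] in pixels, round what is visible of it).
The state is a dict: "t": time; "qpos": joint angles; "joint_velocities": joint speeds; "joint_efforts": joint torques, N m; "eef_pos": TCP position; "ee_rot": TCP orientation; "contact_force": force on the tool from outside, world axes, zero at the start; "moment": the same for the moment, N m; "width": finger opening in m.
Only numpy, scipy, OpenCV 4.12 (cv2) and the standard library are available. Lean on these libraries where they do the work, as an engineer would, in place of code of your own. Each camera call takes 0.05 s, during which the arm holds its last target.

## Working session

There is one attempt and no reset: what is moved stays moved. The work goes in short steps, Python scripts to look and compute and a shell command to move; the robot and the scene stay as the last step left them, time stands still between calls to the robot, and variables do not carry over. Pictures are saved under pics/ and viewed, and the job is handed in when it is done.

```bash
mkdir -p pics; ls; cat > h.py <<'E'
import numpy as np, cv2
from rig import bot
from scipy.spatial.transform import Rotation as R
def snap(n,f=None):
    s=bot.sense(); p=bot.snapshot(n)
    if f: cv2.imwrite('pics/'+f,cv2.cvtColor(p['pixels'],cv2.COLOR_RGB2BGR))
    return p,s
def T_w2c(p,s):
    if 'world_to_cam' in p: return np.array(p['world_to_cam'])
    T=np.eye(4);T[:3,:3]=R.from_euler('xyz',s['ee_rot'],degrees=True).as_matrix();T[:3,3]=s['eef_pos']
    return np.linalg.inv(T@np.array(p['T_tool_cam']))
def proj(p,s,X):
    X=np.atleast_2d(X);T=T_w2c(p,s);c=X@T[:3,:3].T+T[:3,3]
    c=c*[1,-1,-1]; u=c@np.array(p['intrinsics']).T
    return u[:,:2]/u[:,2:]
def ray(p,s,uv):
    T=np.linalg.inv(T_w2c(p,s));d=np.linalg.inv(np.array(p['intrinsics']))@[uv[0],uv[1],1]
    return T[:3,3],T[:3,:3]@(d*[1,-1,-1])
def onz(p,s,uv,z):
    o,d=ray(p,s,uv);return o+d*(z-o[2])/d[2]
def tri(rays):
    A=np.zeros((3,3));b=np.zeros(3)
    for o,d in rays:
        d=d/np.linalg.norm(d);P=np.eye(3)-np.outer(d,d);A+=P;b+=P@o
    x=np.linalg.solve(A,b)
    return x,[np.linalg.norm(np.cross(x-o,d/np.linalg.norm(d))) for o,d in rays]
E
python3 - <<'E'
from h import *
for n in ['scene','top','wrist']:
    p,s=snap(n,n+'0.png')
    print(n,[k for k in p],np.array(p['intrinsics']).round(1).tolist())
    print(np.array(p.get('world_to_cam',p.get('T_tool_cam'))).round(3).tolist())
print(s)
E
```

```text
pics
scene ['pixels', 'intrinsics', 'world_to_cam', 'shot'] [[455.4, 0.0, 287.2], [0.0, 455.4, 210.5], [0.0, 0.0, 1.0]]
[[-0.875, 0.484, -0.002, 0.536], [-0.282, -0.508, 0.814, 0.043], [0.393, 0.713, 0.581, -1.459], [0.0, 0.0, 0.0, 1.0]]
top ['pixels', 'intrinsics', 'world_to_cam', 'shot'] [[486.2, 0.0, 276.5], [0.0, 486.2, 202.9], [0.0, 0.0, 1.0]]
[[-0.02, -1.0, -0.012, -0.042], [0.989, -0.022, 0.143, -0.561], [-0.144, -0.009, 0.99, -1.53], [0.0, 0.0, 0.0, 1.0]]
wrist ['pixels', 'intrinsics', 'T_tool_cam', 'shot'] [[372.7, 0.0, 274.3], [0.0, 372.7, 205.0], [0.0, 0.0, 1.0]]
[[0.001, -0.97, -0.242, -0.066], [0.0, 0.242, -0.97, -0.162], [1.0, 0.001, 0.001, 0.0], [0.0, 0.0, 0.0, 1.0]]
{'t': 0.1, 'qpos': array([ 6.82554702e+01,  5.25934808e+00,  7.05735468e+01,  1.03125796e-03,
        1.04266373e+02, -3.24877526e+00]), 'joint_velocities': array([ 0.03141563, -0.14081435, -0.1090232 ,  0.08245534,  0.01156631,
       -0.0824157 ]), 'joint_efforts': array([ 2.04611621e-03, -4.47855556e+01, -4.07569671e+01,  6.99891080e-02,
        2.84170354e-02, -1.17111190e-04]), 'eef_pos': array([0.1902425 , 0.56877096, 0.22162829]), 'ee_rot': array([-9.00990520e+01,  6.62395679e-03, -1.84955071e+01]), 'contact_force': array([ 0.61285931,  0.76878211, -0.69865453]), 'moment': array([0.00923938, 0.02917362, 0.0002462 ]), 'width': 0.08801699698517529}
```

View pics/scene0.png

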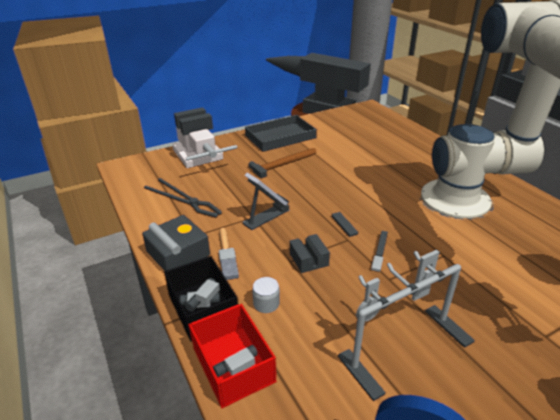

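View pics/top0.png

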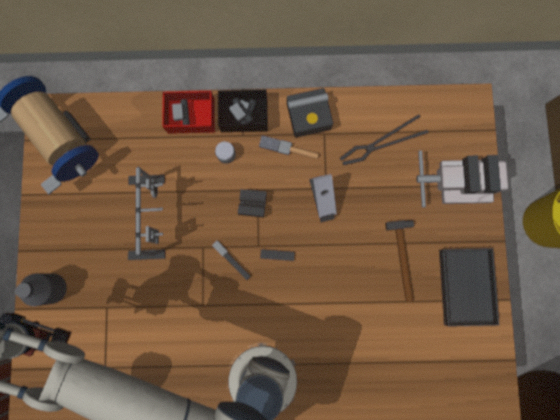

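View pics/wrist0.png

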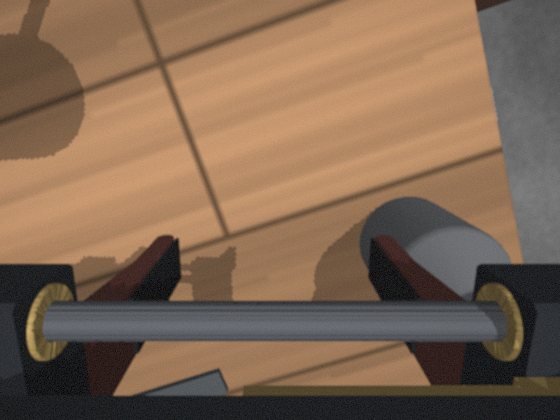

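The top view shows the rest with the gauge at about (323,197), the slotted block at (252,203), and the rack at (145,212). The rack's hooks point right, and the middle one at (150,210) looks empty. I'll zoom in next.

```bash
python3 - <<'E'
from h import *
import cv2
a=cv2.imread('pics/top0.png');b=cv2.imread('pics/scene0.png')
c=np.hstack([cv2.resize(a[155:255,110:210],(400,400),interpolation=cv2.INTER_CUBIC),cv2.resize(a[150:250,235:335],(400,400),interpolation=cv2.INTER_CUBIC)])
cv2.imwrite('pics/z1.png',c)
c=np.hstack([cv2.resize(b[170:280,230:340],(400,400),interpolation=cv2.INTER_CUBIC),cv2.resize(b[245:375,335:465],(400,400),interpolation=cv2.INTER_CUBIC)])
cv2.imwrite('pics/z2.png',c)
names=['gauge_center','rest','slot','hook','rack','round_gauge','notched_gauge','hammer_mid','brush_mid','offcut_mid','chisel_mid','tin_mid','tongs_mid']
P={}
for cam in ['scene','top']:
    p,s=snap(cam)
    for n in names:
        for r in bot.regions_of(n,p)[:2]:
            m=r['mask'];ys,xs=np.nonzero(m)
            print(cam,n,round(r['conf'],2),np.round(r['box']).tolist(),xs.mean().round(1),ys.mean().round(1),onz(p,s,(xs.mean(),ys.mean()),0.02).round(3) )
E
```

```text
scene gauge_center 0.58 [250.0, 176.0, 287.0, 202.0] 265.9 187.8 [ 0.516 -0.315  0.02 ]
scene rest 0.92 [243.0, 180.0, 292.0, 234.0] 264.4 208.7 [ 0.573 -0.213  0.02 ]
scene slot 0.63 [289.0, 236.0, 331.0, 275.0] 309.7 253.2 [0.56  0.028 0.02 ]
scene hook 0.73 [389.0, 266.0, 417.0, 291.0] 402.3 278.6 [0.409 0.222 0.02 ]
scene rack 0.25 [254.0, 277.0, 279.0, 316.0] 266.0 295.0 [0.729 0.107 0.02 ]
scene round_gauge 0.95 [360.0, 277.0, 380.0, 320.0] 370.1 297.5 [0.518 0.234 0.02 ]
scene notched_gauge 0.63 [410.0, 249.0, 440.0, 297.0] 425.6 271.3 [0.34 0.23 0.02]
scene notched_gauge 0.55 [246.0, 172.0, 289.0, 205.0] 267.5 189.0 [ 0.515 -0.306  0.02 ]
scene hammer_mid 0.76 [250.0, 149.0, 315.0, 178.0] 280.7 161.5 [ 0.393 -0.443  0.02 ]
scene brush_mid 0.94 [218.0, 228.0, 239.0, 280.0] 228.1 257.8 [ 0.756 -0.06   0.02 ]
scene offcut_mid 0.51 [330.0, 212.0, 359.0, 238.0] 344.7 223.7 [ 0.404 -0.034  0.02 ]
scene chisel_mid 0.8 [374.0, 232.0, 389.0, 270.0] 380.2 251.0 [0.391 0.112 0.02 ]
scene tin_mid 0.59 [254.0, 278.0, 282.0, 315.0] 266.1 294.5 [0.728 0.106 0.02 ]
scene tin_mid 0.26 [251.0,
[... 1058 characters left out ...]
 319.0, 159.0] 283.5 146.6 [ 0.752 -0.081  0.02 ]
top brush_mid 0.35 [214.0, 242.0, 250.0, 278.0] 230.1 258.7 [0.385 0.1   0.02 ]
top offcut_mid 0.75 [146.0, 226.0, 160.0, 242.0] 151.4 235.0 [0.466 0.355 0.02 ]
top offcut_mid 0.54 [256.0, 250.0, 296.0, 262.0] 276.8 254.5 [ 0.395 -0.051  0.02 ]
top chisel_mid 0.7 [315.0, 173.0, 339.0, 214.0] 324.5 194.7 [ 0.586 -0.211  0.02 ]
top chisel_mid 0.59 [213.0, 240.0, 249.0, 277.0] 230.3 258.8 [0.384 0.099 0.02 ]
top tin_mid 0.81 [218.0, 142.0, 236.0, 163.0] 225.6 151.8 [0.738 0.112 0.02 ]
top tin_mid 0.18 [311.0, 177.0, 327.0, 222.0] 321.1 202.9 [ 0.56  -0.199  0.02 ]
top tongs_mid 0.94 [344.0, 112.0, 428.0, 164.0] 380.4 142.7 [ 0.757 -0.403  0.02 ]
```

```bash
echo
```

```text
(no output)
```

View pics/z1.png

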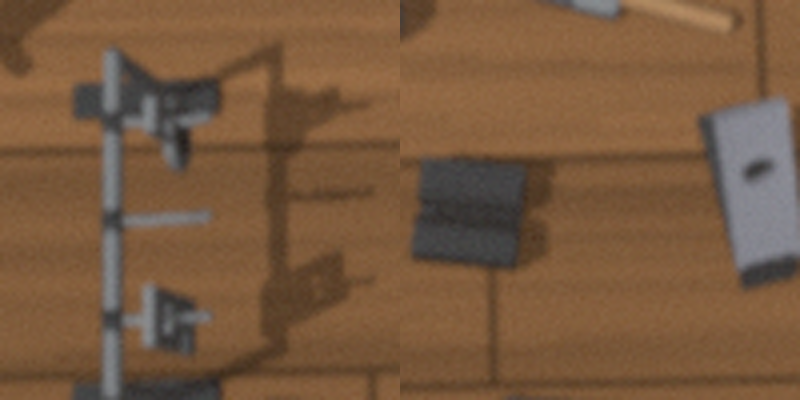

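View pics/z2.png

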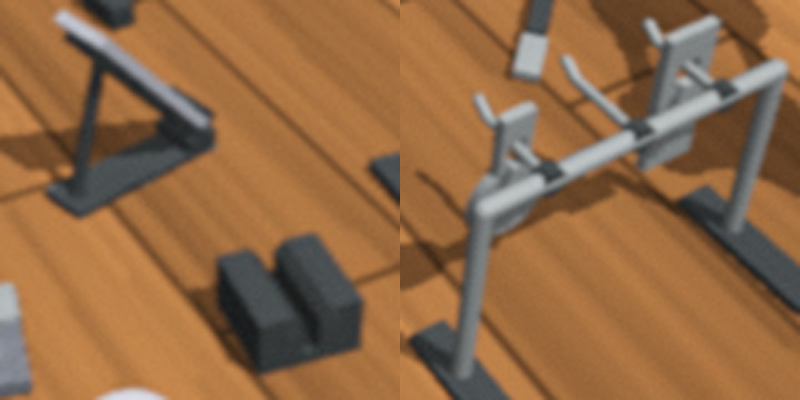

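```bash
cat >> h.py <<'E'
def tgt(pos,rot):
    "rows to pose; rot matrix or euler"
    s=bot.sense();R0=R.from_euler('xyz',s['ee_rot'],degrees=True)
    R1=rot if isinstance(rot,R) else R.from_euler('xyz',rot,degrees=True)
    d=R0.inv().apply(np.array(pos)-s['eef_pos']);rv=(R0.inv()*R1).as_rotvec(degrees=True)
    print('t',round(s['t'],2),'at',s['eef_pos'].round(4),s['ee_rot'].round(1),'F',s['contact_force'].round(1),'w',round(s['width'],4))
    print('"ax":%.1f,"ay":%.1f,"az":%.1f,"x":%.4f,"y":%.4f,"z":%.4f'%(*rv,*d),'rows>=%.1f'%max(np.linalg.norm(d)/.0625,np.linalg.norm(rv)/10.7))
E
python3 -c "
from h import *
tgt([.40,.27,.42],[-90,0,0])
tgt([.22,.5,.42],[-90,0,0])"
```

```text
t 1.55 at [0.1903 0.569  0.2226] [-90.    0.  -18.5] F [0.5 1.1 0.4] w 0.0878
"ax":0.0,"ay":-18.5,"az":-0.0,"x":0.2937,"y":-0.1974,"z":-0.2171 rows>=6.6
t 1.55 at [0.1903 0.569  0.2226] [-90.    0.  -18.5] F [0.5 1.1 0.4] w 0.0878
"ax":0.0,"ay":-18.5,"az":-0.0,"x":0.0500,"y":-0.1974,"z":-0.0560 rows>=3.4
```

```bash
python3 -m inch '[{"y":-0.1},{"x":0.03,"y":-0.18,"z":-0.02,"ay":-6},{"x":0.08,"y":-0.197,"z":-0.06,"ay":-18.5},{"x":0.294,"y":-0.197,"z":-0.217,"ay":-18.5},{"x":0.294,"y":-0.197,"z":-0.217,"ay":-18.5},{"x":0.294,"y":-0.197,"z":-0.217,"ay":-18.5},{"x":0.294,"y":-0.197,"z":-0.217,"ay":-18.5},{"x":0.294,"y":-0.197,"z":-0.217,"ay":-18.5},{"x":0.294,"y":-0.197,"z":-0.217,"ay":-18.5}]'
python3 - <<'E'
from h import *
p,s=snap('wrist','w1.png');print(s['eef_pos'],s['ee_rot'],s['joint_velocities'].round(2),s['qpos'].round(1))
E
```

```text
[0.1903379  0.56901106 0.22263178] [-9.00015767e+01  1.53704972e-03 -1.84941036e+01] [ 0.09  0.02  0.03 -0.    0.03  0.02] [ 68.3   5.2  70.5   0.  104.3  -3.3]$[0]: bad value
```

View pics/w1.png

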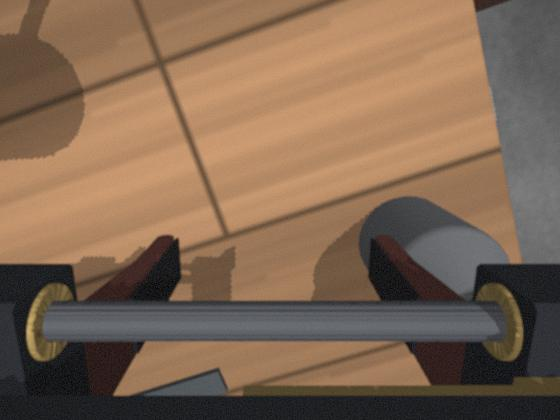

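The call was refused because each row needs every key, and the picture is unchanged.

```bash
python3 -m inch '[{"ax":0,"ay":0,"az":0,"x":0,"y":-0.1,"z":0,"gripper":1},{"ax":0,"ay":-6,"az":0,"x":0.03,"y":-0.18,"z":-0.02,"gripper":1},{"ax":0,"ay":-18.5,"az":0,"x":0.08,"y":-0.197,"z":-0.06,"gripper":1},{"ax":0,"ay":-18.5,"az":0,"x":0.294,"y":-0.197,"z":-0.217,"gripper":1},{"ax":0,"ay":-18.5,"az":0,"x":0.294,"y":-0.197,"z":-0.217,"gripper":1},{"ax":0,"ay":-18.5,"az":0,"x":0.294,"y":-0.197,"z":-0.217,"gripper":1},{"ax":0,"ay":-18.5,"az":0,"x":0.294,"y":-0.197,"z":-0.217,"gripper":1},{"ax":0,"ay":-18.5,"az":0,"x":0.294,"y":-0.197,"z":-0.217,"gripper":1},{"ax":0,"ay":-18.5,"az":0,"x":0.294,"y":-0.197,"z":-0.217,"gripper":1},{"ax":0,"ay":-18.5,"az":0,"x":0.294,"y":-0.197,"z":-0.217,"gripper":1}]'
python3 - <<'E'
from h import *
p,s=snap('wrist','w1.png');print(s['eef_pos'],s['ee_rot'],s['joint_velocities'].round(2),s['qpos'].round(1))
E
```

```text
t: 2.85
eef_pos: [0.4001, 0.2702, 0.4197]
ee_rot: [-90.0, 0.0, -0.0]
contact_force: [-0.6, -0.1, -0.2]
width: 0.0875
[0.40014525 0.27021827 0.41965828] [-8.99765221e+01  8.43727728e-03 -1.36033413e-02] [ 1.74  0.13  0.1   0.09  0.02 -0.1 ] [ 30.   -4.9  59.9   0.  124.9 -60. ]
```

View pics/w1.png

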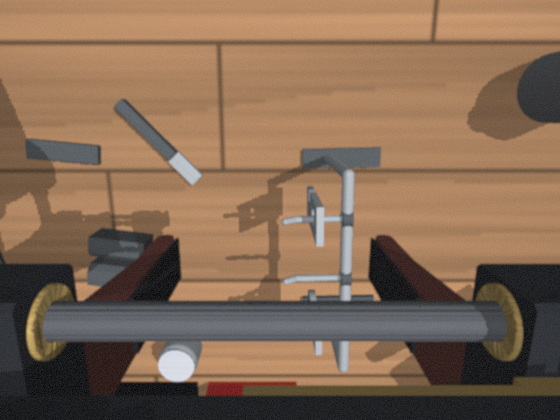

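The wrist view shows the rack. The bar runs from (346,175) to (343,370), the empty middle hook from (345,279) to its tip at (285,281), and the neighbours sit at (318,215) and (318,320). I'll take a second view closer to it.

```bash
python3 -m inch '[{"ax":0,"ay":0,"az":0,"x":0.075,"y":0.02,"z":0.0,"gripper":1},{"ax":0,"ay":0,"az":0,"x":0.075,"y":0.02,"z":0.0,"gripper":1},{"ax":0,"ay":0,"az":0,"x":0.075,"y":0.02,"z":0.0,"gripper":1}]'
python3 - <<'E'
from h import *
p,s=snap('wrist','w2.png');print(s['eef_pos'],s['ee_rot'])
import pickle;pickle.dump((p,s),open('w2.pkl','wb'))
E
python3 -m inch '[{"ax":0,"ay":0,"az":0,"x":0.0,"y":0,"z":-0.0625,"gripper":1},{"ax":0,"ay":0,"az":0,"x":0.0,"y":0,"z":-0.12,"gripper":1},{"ax":0,"ay":0,"az":0,"x":0.0,"y":0,"z":-0.12,"gripper":1},{"ax":0,"ay":0,"az":0,"x":0.0,"y":0,"z":-0.12,"gripper":1}]'
python3 - <<'E'
from h import *
p,s=snap('wrist','w3.png');print(s['eef_pos'],s['ee_rot'])
import pickle;pickle.dump((p,s),open('w3.pkl','wb'))
E
```

```text
t: 3.28
eef_pos: [0.4746, 0.2718, 0.398]
ee_rot: [-90.1, 0.2, 0.1]
contact_force: [-1.0, 0.4, -0.2]
width: 0.088
[0.4746374  0.2717876  0.39800847] [-90.05639986   0.19567594   0.12588812]
t: 3.82
eef_pos: [0.4734, 0.1524, 0.4009]
ee_rot: [-89.9, -0.1, 0.2]
contact_force: [0.1, 0.3, 0.1]
width: 0.0879
[0.47339764 0.15238362 0.40088796] [-8.99288431e+01 -5.63386594e-02  1.83616936e-01]
```

View pics/w2.png

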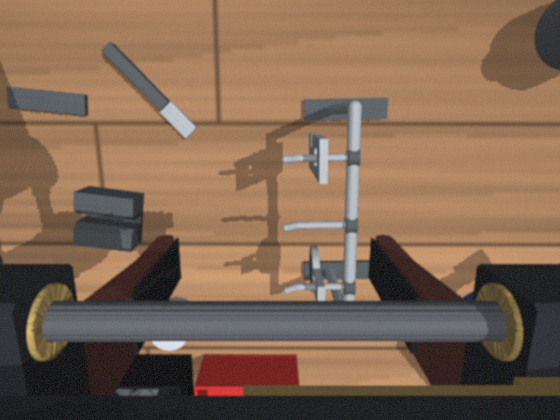

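View pics/w3.png

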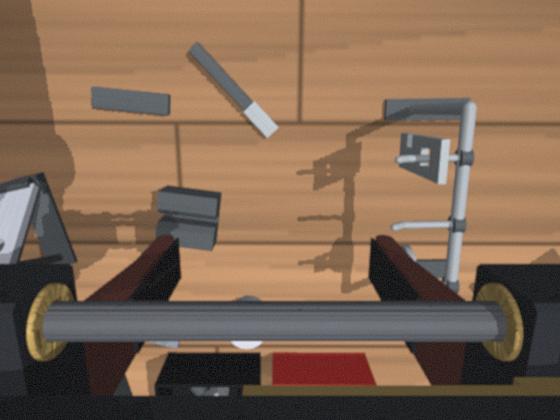

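```bash
python3 - <<'E'
import cv2,numpy as np
a=cv2.imread('pics/w2.png');b=cv2.imread('pics/w3.png')
f=lambda i,x,y,w,h,k:cv2.resize(i[y:y+h,x:x+w],None,fx=k,fy=k,interpolation=cv2.INTER_CUBIC)
cv2.imwrite('pics/z3.png',np.hstack([f(a,275,195,90,60,4),f(b,385,195,90,60,4)]))
cv2.imwrite('pics/z4.png',np.hstack([f(a,65,175,90,85,4),f(b,145,175,90,85,4)]))
E
```

```text
(no output)
```

View pics/z3.png

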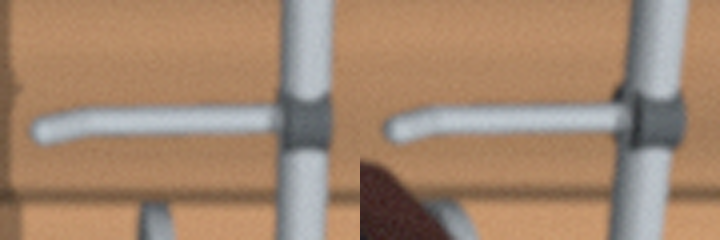

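View pics/z4.png

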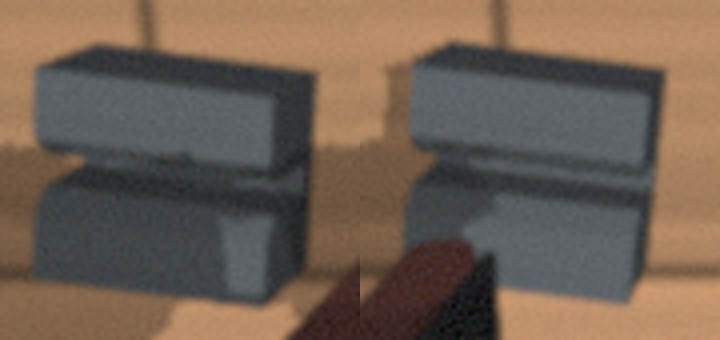

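```bash
python3 - <<'E'
from h import *
import pickle
a=pickle.load(open('w2.pkl','rb'));b=pickle.load(open('w3.pkl','rb'))
F={'tip':((285.75,227.5),(394.5,227)),'bend':((297.5,225.25),(404.5,224.5)),'collar':((351.5,225.25),(460,224.75)),
'bA':((74.5,192),(158,191.25)),'bB':((133.75,198.75),(217.5,198.25)),'bB2':((133.75,216.75),(216.25,216.75)),'bD':((132,250.75),(213,250.5))}
for k,(u,v) in F.items():
    x,e=tri([ray(*a,u),ray(*b,v)]);print(k,x.round(4),np.round(e,4))
z={'tip':.173,'bend':.165,'collar':.165}
for k,(u,v) in F.items():
    h=z.get(k,.046);print(k,onz(*a,u,h).round(4),onz(*b,v,h).round(4))
u=(73,244.5);print('bC',onz(*a,u,.046).round(4))
E
```

```text
tip [0.5292 0.2843 0.1745] [0. 0.]
bend [0.5285 0.2974 0.1679] [0.0002 0.0002]
collar [0.5263 0.3552 0.175 ] [0.0001 0.0001]
bA [ 0.5185 -0.0137  0.0395] [0.0001 0.0001]
bB [0.5272 0.0721 0.0447] [0.0001 0.0001]
bB2 [0.5546 0.0691 0.0434] [0.0005 0.0005]
bD [0.6057 0.0629 0.0457] [0.0005 0.0005]
tip [0.5296 0.2843 0.173 ] [0.5296 0.2848 0.173 ]
bend [0.5295 0.2976 0.165 ] [0.5292 0.2984 0.165 ]
collar [0.5294 0.3574 0.165 ] [0.5293 0.3605 0.165 ]
bA [ 0.5172 -0.0102  0.046 ] [ 0.517  -0.0117  0.046 ]
bB [0.5268 0.0726 0.046 ] [0.527  0.0723 0.046 ]
bB2 [0.5533 0.0702 0.046 ] [0.5544 0.0695 0.046 ]
bD [0.6051 0.0631 0.046 ] [0.6062 0.0629 0.046 ]
bC [ 0.5955 -0.0223  0.046 ]
```

The measured hook axis is x≈0.5295, with the tip at y≈0.284 and the bar at y≈0.358, which fits the 72 mm length. The block's top measures 84×79 mm at z≈0.045, centred at (0.561,0.0255) with yaw −7°. Next is the rest.

```bash
python3 -m inch '[{"ax":0,"ay":0,"az":0,"x":0,"y":0,"z":-0.2,"gripper":1},{"ax":0,"ay":0,"az":0,"x":0.0,"y":0,"z":-0.24,"gripper":1},{"ax":0,"ay":0,"az":0,"x":0.0,"y":0,"z":-0.24,"gripper":1},{"ax":0,"ay":0,"az":0,"x":0.0,"y":0,"z":-0.24,"gripper":1},{"ax":0,"ay":0,"az":0,"x":0.0,"y":0,"z":-0.24,"gripper":1},{"ax":0,"ay":0,"az":0,"x":0.0,"y":0,"z":-0.24,"gripper":1}]'
python3 - <<'E'
from h import *
p,s=snap('wrist','w4.png');print(s['eef_pos'],s['ee_rot'])
import pickle;pickle.dump((p,s),open('w4.pkl','wb'))
E
python3 -m inch '[{"ax":0,"ay":0,"az":0,"x":0.0,"y":0,"z":-0.15,"gripper":1},{"ax":0,"ay":0,"az":0,"x":0.0,"y":0,"z":-0.15,"gripper":1},{"ax":0,"ay":0,"az":0,"x":0.0,"y":0,"z":-0.15,"gripper":1},{"ax":0,"ay":0,"az":0,"x":0.0,"y":0,"z":-0.15,"gripper":1}]'
python3 - <<'E'
from h import *
p,s=snap('wrist','w5.png');print(s['eef_pos'],s['ee_rot'],s['qpos'])
import pickle;pickle.dump((p,s),open('w5.pkl','wb'))
a=cv2.imread('pics/w4.png');b=cv2.imread('pics/w5.png')
cv2.imwrite('pics/z5.png',np.hstack([a[:300,80:480],b[:300,80:480]]))
E
```

```text
t: 4.62
eef_pos: [0.4749, -0.0858, 0.4002]
ee_rot: [-89.9, -0.0, 0.3]
contact_force: [0.7, 0.6, 0.7]
width: 0.0877
[ 0.47489793 -0.08580131  0.40016834] [-8.99083142e+01 -1.80243731e-03  3.31273875e-01]
t: 5.18
eef_pos: [0.4765, -0.2352, 0.3994]
ee_rot: [-89.9, 0.0, 0.4]
contact_force: [0.8, 0.1, 0.8]
width: 0.0879
[ 0.47650635 -0.23515267  0.3994318 ] [-8.98698360e+01  4.07287533e-02  4.01986358e-01] [-2.99950187e+01  1.23919971e+00  5.61835853e+01  1.08900520e-01
  1.22678160e+02 -1.20338242e+02]
```

View pics/z5.png

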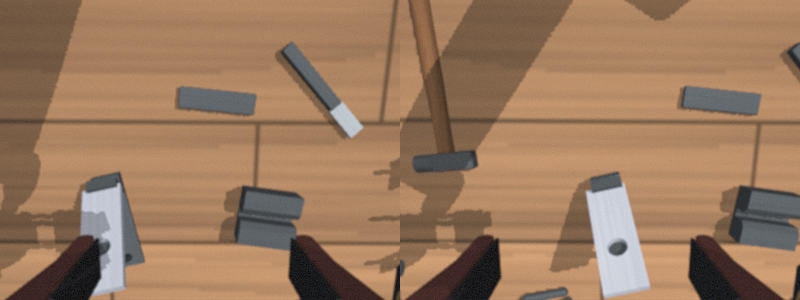

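```bash
python3 - <<'E'
import cv2,numpy as np
a=cv2.imread('pics/w4.png');b=cv2.imread('pics/w5.png')
f=lambda i,x,y,w,h,k:cv2.resize(i[y:y+h,x:x+w],None,fx=k,fy=k,interpolation=cv2.INTER_CUBIC)
cv2.imwrite('pics/z6.png',np.hstack([f(a,150,165,90,135,4),f(b,255,165,90,135,4)]))
E
```

```text
(no output)
```

View pics/z6.png

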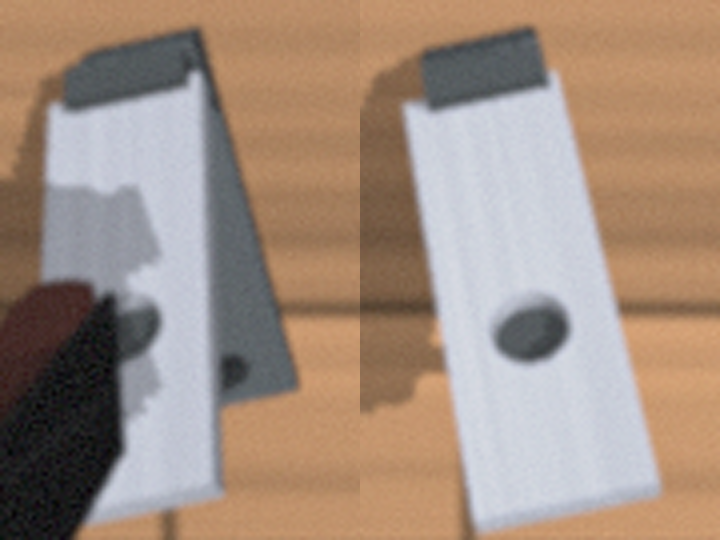

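```bash
python3 - <<'E'
from h import *
import pickle
from scipy.optimize import least_squares
a=pickle.load(open('w4.pkl','rb'));b=pickle.load(open('w5.pkl','rb'))
A=lambda x,y:(150+x/4,165+y/4);B=lambda x,y:(255+x/4,165+y/4)
# plate frame: x plain face +5, y width, z up. looking at plain face: image up = toward robot(bottom of plate). image right=+y world
# gauge x ~ -worldx => gauge y ~ -world y. image left = -world y = +gauge y
pts=[(a,A(48,104),(5,28,-80)),(a,A(203,70),(5,-28,-80)),(a,A(215,488),(5,-28,80)),
(b,B(45,102),(5,28,-80)),(b,B(198,72),(5,-28,-80)),(b,B(118,518),(5,28,80)),(b,B(297,486),(5,-28,80)),(b,B(172,327),(5,0,20))]
for i,j in((0,3),(1,4),(2,6)): print(tri([ray(*a,pts[i][1]),ray(*b,pts[j][1])]))
def pose(q):
    # gauge: yaw psi then tilt
    Rg=R.from_euler('z',q[3],degrees=True)*R.from_euler('y',q[4],degrees=True)*R.from_euler('z',180,degrees=True)
    return Rg
def f(q):
    Rg=pose(q);return np.concatenate([proj(*c,q[:3]+Rg.apply(np.array(m)/1000))[0]-u for c,u,m in pts])
r=least_squares(f,[.56,-.2,.095,0,40]);print(r.x.round(4),r.fun.round(2))
q=r.x;Rg=pose(q)
for n,m in(('bot',(0,0,-80)),('hole',(0,0,20)),('top',(0,0,80))):print(n,(q[:3]+Rg.apply(np.array(m)/1000)).round(4))
print(Rg.as_matrix().round(3))
def f2(p): return f(np.r_[p,40.])
r=least_squares(f2,q[:4]);print('fixed40',r.x.round(4),np.abs(r.fun).max())
E
```

```text
(array([ 0.51907868, -0.24533775,  0.04051999]), [np.float64(9.366796941100103e-05), np.float64(9.366796941091092e-05)])
(array([ 0.50822866, -0.19053675,  0.03500174]), [np.float64(0.0005980120140257155), np.float64(0.0005980120140259113)])
(array([ 0.6108895 , -0.16834152,  0.15629647]), [np.float64(0.00013081136510944107), np.float64(0.00013081136510944576)])
[ 0.5684 -0.2058  0.0942 12.5847 40.7464] [ 0.82 -0.09 -0.32  0.23  0.08 -0.49  0.09  0.04  0.05 -0.61 -0.99  0.95
  0.66 -0.27 -0.3   0.19]
bot [ 0.5174 -0.2171  0.0336]
hole [ 0.5811 -0.2029  0.1093]
top [ 0.6193 -0.1944  0.1548]
[[-0.739  0.218  0.637]
 [-0.165 -0.976  0.142]
 [ 0.653  0.     0.758]]
fixed40 [ 0.5677 -0.2057  0.096  12.601 ] 1.0185774235599183
```

The plate fit is good: bottom edge at z=0.0336, yaw 12.6°, tilt about 40°, with residuals under 1 px. I'll use a side grasp with the tool tilted 10° forward, gripping 25 mm above the gauge centre.

```bash
cat >> h.py <<'E'
def tool(yaw,t): return R.from_euler('z',yaw,degrees=True)*R.from_euler('x',-90,degrees=True)*R.from_euler('z',-t,degrees=True)
E
python3 - <<'E'
from h import *
Rt=tool(12.6,10);yt=Rt.apply([0,1,0]);print(yt,Rt.as_euler('xyz',degrees=True))
c=np.array([.5683,-.2058,.0943]);u=np.array([np.sin(np.radians(40))*np.cos(np.radians(12.6)),np.sin(np.radians(40))*np.sin(np.radians(12.6)),np.cos(np.radians(40))])
g=c+.025*u;tcp=g+.019*yt;print(g,tcp)
tgt(tcp-.1*yt,Rt)
E
```

```text
[ 0.16946617  0.03788018 -0.98480775] [-90.  -10.   12.6]
[ 0.58398268 -0.20229451  0.11345111] [ 0.58720254 -0.20157478  0.09473976]
t 5.22 at [ 0.4765 -0.2342  0.4   ] [-89.9  -0.    0.5] F [ 0.2 -0.1  0.4] w 0.0877
"ax":0.9,"ay":-12.1,"az":-9.9,"x":0.0940,"y":0.2068,"z":0.0277 rows>=3.7
```

```bash
python3 -m inch '[{"ax":0.9,"ay":-12.1,"az":-9.9,"x":0.094,"y":0.207,"z":0.0277,"gripper":1},{"ax":0.9,"ay":-12.1,"az":-9.9,"x":0.094,"y":0.207,"z":0.0277,"gripper":1},{"ax":0.9,"ay":-12.1,"az":-9.9,"x":0.094,"y":0.207,"z":0.0277,"gripper":1},{"ax":0.9,"ay":-12.1,"az":-9.9,"x":0.094,"y":0.207,"z":0.0277,"gripper":1},{"ax":0.9,"ay":-12.1,"az":-9.9,"x":0.094,"y":0.207,"z":0.0277,"gripper":1},{"ax":0.9,"ay":-12.1,"az":-9.9,"x":0.094,"y":0.207,"z":0.0277,"gripper":1}]'
python3 - <<'E'
from h import *
p,s=snap('wrist','w6.png');print(s['qpos'].round(1))
Rt=tool(12.6,10)
c=np.array([.5683,-.2058,.0943]);Rg=R.from_euler('z',12.6,degrees=True)*R.from_euler('y',40,degrees=True)*R.from_euler('z',180,degrees=True)
im=cv2.imread('pics/w6.png')
for m in[(5,28,-80),(5,-28,-80),(5,-28,80),(5,28,80),(5,0,20)]:
    u=proj(p,s,c+Rg.apply(np.array(m)/1000))[0];cv2.circle(im,tuple(int(v) for v in u.round()),3,(0,0,255),1)
cv2.imwrite('pics/w6b.png',im)
tgt([0.5872,-.2016,.0947],Rt)
E
```

```text
t: 5.98
eef_pos: [0.5708, -0.2044, 0.1958]
ee_rot: [-90.1, -10.1, 12.7]
contact_force: [-0.6, -0.3, 0.1]
width: 0.0883
[ -26.5   -2.    81.1    6.3   92.9 -128.5]
t 6.03 at [ 0.571  -0.205   0.1966] [-90.2 -10.2  12.7] F [ 0.1 -0.7  0.8] w 0.0877
"ax":0.2,"ay":0.1,"az":0.2,"x":-0.0017,"y":0.1033,"z":0.0001 rows>=1.7
```

View pics/w6b.png

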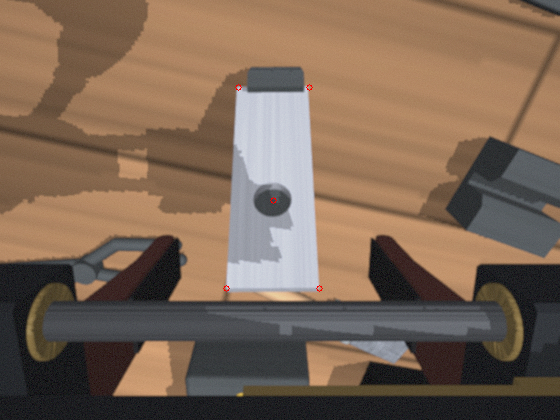

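The reprojected corners sit on the plate at (238,88), (309,88), (227,288) and (319,288), with the hole at (273,200). The fingers straddle it evenly, so I'll descend and grip.

```bash
python3 -m inch '[{"ax":0.2,"ay":0,"az":0.2,"x":-0.001,"y":0.05,"z":0,"gripper":1},{"ax":0.2,"ay":0,"az":0.2,"x":-0.0017,"y":0.09,"z":0,"gripper":1},{"ax":0.2,"ay":0,"az":0.2,"x":-0.0017,"y":0.103,"z":0,"gripper":1},{"ax":0.2,"ay":0,"az":0.2,"x":-0.0017,"y":0.103,"z":0,"gripper":1},{"ax":0.2,"ay":0,"az":0.2,"x":-0.0017,"y":0.103,"z":0,"gripper":0.3},{"ax":0.2,"ay":0,"az":0.2,"x":-0.0017,"y":0.103,"z":0,"gripper":0.0},{"ax":0.2,"ay":0,"az":0.2,"x":-0.0017,"y":0.103,"z":0,"gripper":-0.3},{"ax":0.2,"ay":0,"az":0.2,"x":-0.0017,"y":0.103,"z":0,"gripper":-0.3},{"ax":0.2,"ay":0,"az":0.2,"x":-0.0017,"y":0.103,"z":0,"gripper":-0.3}]' 30
python3 - <<'E'
from h import *
p,s=snap('wrist','w7.png');tgt(s['eef_pos']+[0,0,.12],tool(12.6,30))
E
```

```text
t: 7.15
eef_pos: [0.5874, -0.2019, 0.0957]
ee_rot: [-90.0, -10.0, 12.7]
contact_force: [-0.7, -0.6, 3.5]
width: 0.0556
t 7.2 at [ 0.5874 -0.202   0.0956] [-90.  -10.   12.7] F [-0.5 -0.6  3.8] w 0.0559
"ax":0.0,"ay":0.1,"az":-20.0,"x":0.0209,"y":-0.1182,"z":-0.0001 rows>=1.9
```

View pics/w7.png

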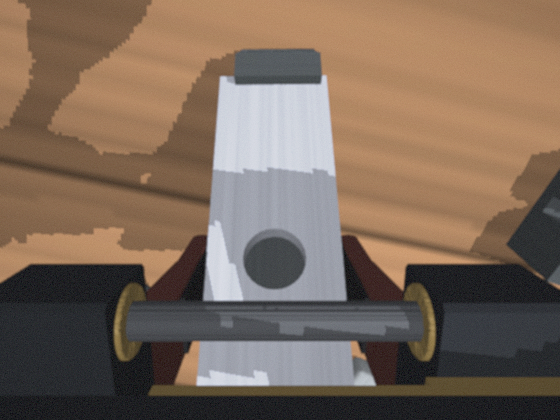

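The gauge is gripped at a width of 56 mm. I'll slide it up along the board first to clear the lip, then lift.

```bash
python3 -m inch '[{"ax":0,"ay":0,"az":0,"x":0.0075,"y":-0.007,"z":0,"gripper":-0.3},{"ax":0,"ay":0,"az":0,"x":0.0147,"y":-0.0137,"z":0,"gripper":-0.3},{"ax":0,"ay":0,"az":0,"x":0.012,"y":-0.06,"z":0,"gripper":-0.3},{"ax":0,"ay":0,"az":-5,"x":0.01,"y":-0.12,"z":0,"gripper":-0.3},{"ax":0,"ay":0,"az":-15,"x":0.01,"y":-0.16,"z":0,"gripper":-0.3},{"ax":0,"ay":0,"az":-25,"x":0.01,"y":-0.18,"z":0,"gripper":-0.3},{"ax":0,"ay":0,"az":-35,"x":0.01,"y":-0.18,"z":0,"gripper":-0.3},{"ax":0,"ay":0,"az":-40,"x":0.01,"y":-0.18,"z":0,"gripper":-0.3},{"ax":0,"ay":0,"az":-40,"x":0.01,"y":-0.18,"z":0,"gripper":-0.3}]'
python3 - <<'E'
from h import *
s=bot.sense();print(s['qpos'].round(1))
# gauge in tool at grip
Rt=tool(12.7,10);c=np.array([.5683,-.2058,.0943]);Rg=R.from_euler('z',12.6,degrees=True)*R.from_euler('y',40,degrees=True)*R.from_euler('z',180,degrees=True)
d=Rt.inv().apply(c-np.array([.5874,-.202,.0956]));print('gauge c in tool',d); d[2]=0
Rr=Rt.inv()*Rg
Rs=R.from_euler('z',-7+180,degrees=True); Rtt=Rs*Rr.inv(); print(Rtt.as_euler('xyz',degrees=True))
for h in(.13,.0):
    cs=np.array([.5613,.0255,.01+.08+h]); tgt(cs-Rtt.apply(d),Rtt)
E
```

```text
t: 8.32
eef_pos: [0.5653, -0.2068, 0.2727]
ee_rot: [-89.9, -49.8, 12.5]
contact_force: [0.1, 0.6, -2.2]
width: 0.0561
[ -45.9  -26.1  105.7   42.7   74.  -150.6]
gauge c in tool [-0.0193981  -0.00210035  0.00049203]
[-90.09999982 -49.99991406  -6.84679128]
t 8.32 at [ 0.5653 -0.2068  0.2727] [-89.9 -49.8  12.5] F [ 0.1  0.6 -2.2] w 0.0561
"ax":-15.0,"ay":12.4,"az":-0.2,"x":0.0085,"y":0.0713,"z":0.2228 rows>=3.7
t 8.32 at [ 0.5653 -0.2068  0.2727] [-89.9 -49.8  12.5] F [ 0.1  0.6 -2.2] w 0.0561
"ax":-15.0,"ay":12.4,"az":-0.2,"x":-0.0909,"y":0.1551,"z":0.2226 rows>=4.6
```

```bash
python3 -m inch '[{"ax":-2,"ay":2,"az":0,"x":0.001,"y":0.007,"z":0.04,"gripper":-0.3},{"ax":-6,"ay":5,"az":0,"x":0.003,"y":0.02,"z":0.09,"gripper":-0.3},{"ax":-10,"ay":8.5,"az":0,"x":0.006,"y":0.045,"z":0.15,"gripper":-0.3},{"ax":-14,"ay":11.5,"az":-0.2,"x":0.0085,"y":0.065,"z":0.2,"gripper":-0.3},{"ax":-15,"ay":12.4,"az":-0.2,"x":0.0085,"y":0.0713,"z":0.2228,"gripper":-0.3},{"ax":-15,"ay":12.4,"az":-0.2,"x":0.0085,"y":0.0713,"z":0.2228,"gripper":-0.3},{"ax":-15,"ay":12.4,"az":-0.2,"x":0.0085,"y":0.0713,"z":0.2228,"gripper":-0.3},{"ax":-15,"ay":12.4,"az":-0.2,"x":0.0085,"y":0.0713,"z":0.2228,"gripper":-0.3}]'
cat >> h.py <<'E'
dG=np.array([-.0194,-.0021,0]);RrG=tool(12.7,10).inv()*(R.from_euler('z',12.6,degrees=True)*R.from_euler('y',40,degrees=True)*R.from_euler('z',180,degrees=True))
def gpose(s,d=None,r=None):
    Rt=R.from_euler('xyz',s['ee_rot'],degrees=True);return s['eef_pos']+Rt.apply(dG if d is None else d),Rt*(RrG if r is None else r)
def dots(im,p,s,pts,col=(0,0,255)):
    for X in pts:
        u=proj(p,s,X)[0];cv2.circle(im,tuple(int(v) for v in u.round()),2,col,1)
E
python3 - <<'E'
from h import *
s=bot.sense();print(s['qpos'].round(1));print(gpose(s)[0],gpose(s)[1].as_matrix().round(3))
for n in['wrist','scene','top']:
    p,s=snap(n,'p_%s.png'%n);im=cv2.imread('pics/p_%s.png'%n)
    c,Rg=gpose(s);k=[(x,y,z) for x in(5,-5) for y in(28,-28) for z in(80,-80)]+[(5,0,20)]
    dots(im,p,s,[c+Rg.apply(np.array(m)/1000) for m in k])
    Rs=R.from_euler('z',-7,degrees=True);dots(im,p,s,[np.array([.5613,.0255,.046])+Rs.apply(np.array(m)/1000) for m in[(40,42,0),(-40,42,0),(40,-42,0),(-40,-42,0)]],(0,255,0))
    u=proj(p,s,c)[0].astype(int) if n!='wrist' else np.array([280,210])
    if n=='wrist': cv2.imwrite('pics/p_wd.png',im)
    else:
        x,y=max(u[0]-60,0),max(u[1]-50,0);cv2.imwrite('pics/p_%sd.png'%n,cv2.resize(im[y:y+130,x:x+120],None,fx=4,fy=4,interpolation=cv2.INTER_CUBIC))
a=cv2.imread('pics/p_scened.png');b=cv2.imread('pics/p_topd.png');cv2.imwrite('pics/p_d.png',cv2.resize(np.hstack([a,b]),None,fx=.83,fy=.83))
E
```

```text
t: 9.32
eef_pos: [0.5756, 0.0238, 0.2345]
ee_rot: [-90.1, -50.1, -6.8]
contact_force: [0.7, -0.2, -2.9]
width: 0.0557
[  4.1 -42.8 120.1 -10.5  53.6 -76.8]
[0.56162956 0.02544072 0.22097638] [[-0.993 -0.121 -0.001]
 [ 0.121 -0.993  0.   ]
 [-0.001  0.     1.   ]]
```

View pics/p_wd.png

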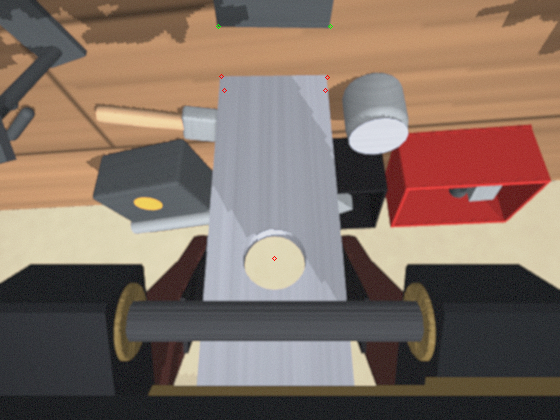

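View pics/p_d.png

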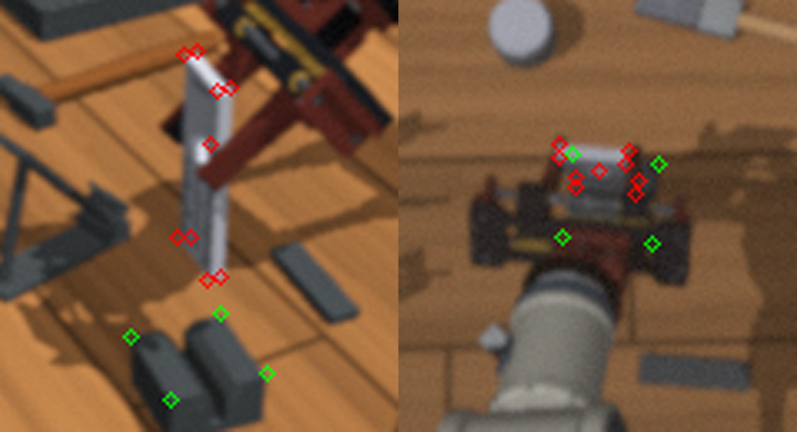

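The held gauge's predicted corners match the wrist image at (221,76) and (327,77), with the hole at (274,258). The block's far top edge also matches at row 26. I'll lower it part way and check again.

```bash
python3 -m inch '[{"ax":0,"ay":0,"az":0,"x":-0.023,"y":0.0193,"z":0,"gripper":-0.3},{"ax":0,"ay":0,"az":0,"x":-0.046,"y":0.0386,"z":0,"gripper":-0.3},{"ax":0,"ay":0,"az":0,"x":-0.0575,"y":0.0482,"z":0,"gripper":-0.3},{"ax":0,"ay":0,"az":0,"x":-0.0575,"y":0.0482,"z":0,"gripper":-0.3},{"ax":0,"ay":0,"az":0,"x":-0.0575,"y":0.0482,"z":0,"gripper":-0.3}]'
cat > chk.py <<'E'
from h import *
import sys
f=sys.argv[1]
p,s=snap('wrist',f+'.png');im=cv2.imread('pics/%s.png'%f);print(s['qpos'].round(1));c,Rg=gpose(s);print(c.round(4),Rg.as_matrix().round(3).tolist())
Rs=R.from_euler('z',-7,degrees=True);dots(im,p,s,[np.array([.5613,.0255,.046])+Rs.apply(np.array(m)/1000) for m in[(40,42,0),(-40,42,0),(40,-42,0),(-40,-42,0),(14.5,42,0),(-14.5,42,0),(14.5,-42,0),(-14.5,-42,0)]],(0,255,0))
k=[(x,y,z) for x in(5,-5) for y in(28,-28) for z in(80,-80)]+[(5,0,20)]
dots(im,p,s,[c+Rg.apply(np.array(m)/1000) for m in k])
cv2.imwrite('pics/%sd.png'%f,im)
yr=np.radians(-7)
cs=np.array([.5613,.0255,.09]);Rt=R.from_euler('z',173,degrees=True)*RrG.inv();tgt(cs-Rt.apply(dG),Rt)
E
python3 chk.py q1
```

```text
t: 10.1
eef_pos: [0.5761, 0.0221, 0.1611]
ee_rot: [-90.1, -50.2, -7.0]
contact_force: [0.2, 0.3, -1.9]
width: 0.0557
[  3.9 -42.6 127.5 -11.7  46.  -74.8]
[0.5622 0.0238 0.1475] [[-0.992, -0.124, -0.003], [0.124, -0.992, 0.0], [-0.003, -0.0, 1.0]]
t 10.15 at [0.5762 0.0222 0.1614] [-90.1 -50.2  -6.9] F [ 0.5 -0.8 -1.6] w 0.0556
"ax":0.1,"ay":-0.1,"az":0.2,"x":-0.0452,"y":0.0362,"z":0.0015 rows>=0.9
```

View pics/q1d.png

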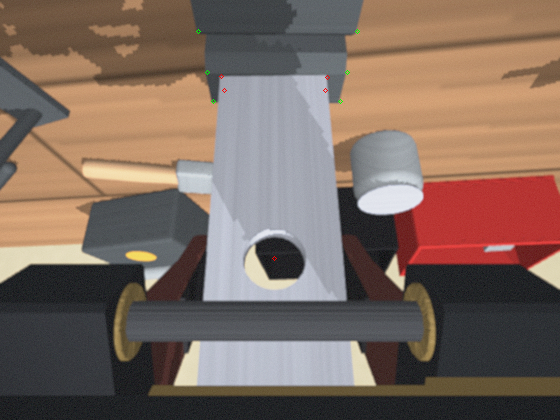

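The block's slot edges match the predicted dots at rows 31 and 72. I'll continue into the slot and watch the force.

```bash
python3 -m inch '[{"ax":0.1,"ay":0,"az":0.2,"x":-0.015,"y":0.0115,"z":0.0015,"gripper":-0.3},{"ax":0.1,"ay":0,"az":0.2,"x":-0.024,"y":0.0185,"z":0.0015,"gripper":-0.3},{"ax":0.1,"ay":0,"az":0.2,"x":-0.03,"y":0.0235,"z":0.0015,"gripper":-0.3},{"ax":0.1,"ay":0,"az":0.2,"x":-0.034,"y":0.0267,"z":0.0015,"gripper":-0.3},{"ax":0.1,"ay":0,"az":0.2,"x":-0.034,"y":0.0267,"z":0.0015,"gripper":-0.3}]'; python3 chk.py q2
```

```text
t: 10.78
eef_pos: [0.5749, 0.0238, 0.1173]
ee_rot: [-90.0, -50.0, -6.9]
contact_force: [3.5, 1.2, -4.3]
width: 0.0557
[  4.1 -41.4 131.2 -12.7  41.5 -73.3]
[0.5609 0.0255 0.1038] [[-0.993, -0.122, 0.001], [0.122, -0.993, -0.001], [0.001, -0.001, 1.0]]
t 10.82 at [0.5749 0.0238 0.1174] [-90.  -49.9  -6.9] F [ 3.4  0.1 -4.6] w 0.0559
"ax":-0.0,"ay":-0.1,"az":-0.1,"x":-0.0104,"y":0.0092,"z":0.0000 rows>=0.2
```

View pics/q2d.png

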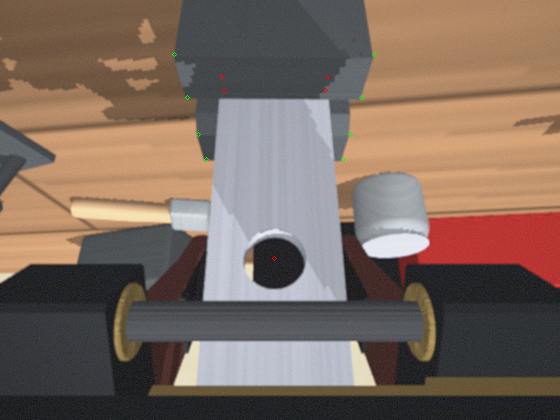

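The plate is in the slot's narrow part with only light contact of about 3.5 N. I'll lower it to the floor.

```bash
python3 -m inch '[{"ax":0,"ay":0,"az":0,"x":-0.006,"y":0.005,"z":0,"gripper":-0.3},{"ax":0,"ay":0,"az":0,"x":-0.0096,"y":0.008,"z":0,"gripper":-0.3},{"ax":0,"ay":0,"az":0,"x":-0.0108,"y":0.009,"z":0,"gripper":-0.3},{"ax":0,"ay":0,"az":0,"x":-0.0108,"y":0.009,"z":0,"gripper":-0.3}]'; python3 chk.py q3
```

```text
t: 11.32
eef_pos: [0.575, 0.0238, 0.1038]
ee_rot: [-90.0, -50.0, -6.9]
contact_force: [2.9, -0.4, -1.6]
width: 0.0556
[  4.1 -40.8 132.2 -13.2  39.8 -72.7]
[0.561  0.0255 0.0903] [[-0.993, -0.122, -0.0], [0.122, -0.993, -0.001], [0.0, -0.001, 1.0]]
t 11.38 at [0.575  0.0238 0.1038] [-90.  -50.   -6.9] F [ 4.6 -1.3 -0.7] w 0.0557
"ax":-0.0,"ay":-0.1,"az":-0.0,"x":-0.0000,"y":0.0004,"z":0.0000 rows>=0.0
```

```bash
python3 -m inch '[{"ax":0,"ay":0,"az":0,"x":-0.0008,"y":0.0006,"z":0,"gripper":-0.3},{"ax":0,"ay":0,"az":0,"x":-0.0008,"y":0.0006,"z":0,"gripper":0.35},{"ax":0,"ay":0,"az":0,"x":-0.0008,"y":0.0006,"z":0,"gripper":0.5},{"ax":0,"ay":0,"az":0,"x":-0.0008,"y":0.0006,"z":0,"gripper":0.8},{"ax":0,"ay":0,"az":0,"x":-0.0008,"y":0.0006,"z":0,"gripper":0.8},{"ax":0,"ay":0,"az":0,"x":-0.0008,"y":0.0006,"z":0,"gripper":0.8}]'
python3 -c "
from h import *
s=bot.sense();w=R.from_euler('xyz',s['ee_rot'],degrees=True)
print(w.inv().apply([0,0,1]), s['width'],s['qpos'].round(1))
tgt([.45,.06,.36],[-90,0,-90])"
python3 chk.py q4
```

```text
t: 12.12
eef_pos: [0.5749, 0.0238, 0.1027]
ee_rot: [-90.0, -50.0, -6.9]
contact_force: [-0.5, -0.2, -0.1]
width: 0.0789
[ 7.65778030e-01 -6.43104959e-01  1.46930108e-04] 0.07891366510684383 [  4.1 -40.7 132.3 -13.2  39.7 -72.6]
t 12.12 at [0.5749 0.0238 0.1027] [-90.  -50.   -6.9] F [-0.5 -0.2 -0.1] w 0.0789
"ax":-36.1,"ay":77.3,"az":40.7,"x":0.1145,"y":-0.2638,"z":0.0209 rows>=8.8
[  4.1 -40.7 132.3 -13.2  39.7 -72.6]
[0.5609 0.0255 0.0892] [[-0.993, -0.122, 0.0], [0.122, -0.993, -0.001], [0.0, -0.001, 1.0]]
t 12.18 at [0.5749 0.0238 0.1027] [-90.  -50.   -6.9] F [-0.3 -0.2 -0.5] w 0.0787
"ax":-0.0,"ay":-0.1,"az":-0.0,"x":0.0008,"y":-0.0002,"z":0.0000 rows>=0.0
```

View pics/q4d.png

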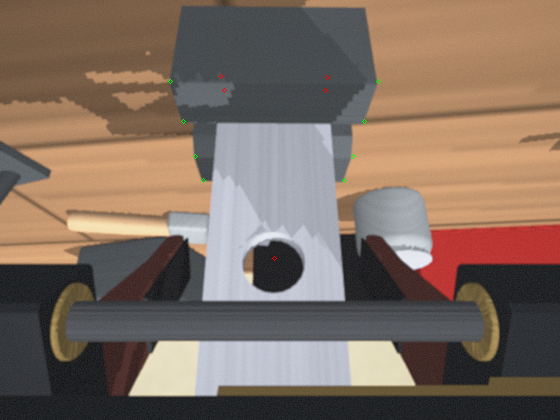

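The gauge stands in the block on its own at 79 mm opening, with force near zero. Now I'll rise and turn the tool downward with the jaws across the plate.

```bash
python3 -m inch '[{"ax":0,"ay":0,"az":0,"x":0,"y":0,"z":0,"gripper":0.8},{"ax":0,"ay":0,"az":0,"x":0.02,"y":-0.022,"z":0,"gripper":0.8},{"ax":0,"ay":0,"az":0,"x":0.055,"y":-0.06,"z":0,"gripper":0.8},{"ax":0,"ay":0,"az":0,"x":0.09,"y":-0.1,"z":0,"gripper":0.8},{"ax":0,"ay":0,"az":0,"x":0.12,"y":-0.14,"z":0,"gripper":0.8},{"ax":0,"ay":0,"az":0,"x":0.12,"y":-0.14,"z":0,"gripper":0.8}]'
python3 -c "
from h import *
s=bot.sense();print(s['qpos'].round(1))
tgt([.555,.03,.30],tool(-97,0))"
```

```text
t: 12.92
eef_pos: [0.5456, 0.0276, 0.2923]
ee_rot: [-89.8, -50.6, -7.1]
contact_force: [1.0, 0.1, 0.5]
width: 0.079
[  5.2 -47.5 117.  -10.6  61.1 -76.9]
t 12.93 at [0.5456 0.0276 0.2923] [-89.8 -50.6  -7.1] F [1.  0.1 0.5] w 0.079
"ax":-39.6,"ay":83.6,"az":39.4,"x":0.0117,"y":0.0021,"z":0.0035 rows>=9.4
```

```bash
python3 -m inch '[{"ax":0,"ay":0,"az":9,"x":0.003,"y":0.006,"z":0,"gripper":0.8},{"ax":0,"ay":0,"az":19,"x":0.006,"y":0.01,"z":0,"gripper":0.8},{"ax":0,"ay":0,"az":29,"x":0.006,"y":0.01,"z":0,"gripper":0.8},{"ax":0,"ay":0,"az":39,"x":0.006,"y":0.01,"z":0,"gripper":0.8},{"ax":0,"ay":0,"az":50.5,"x":0.006,"y":0.01,"z":0,"gripper":0.8},{"ax":0,"ay":0,"az":50.5,"x":0.006,"y":0.01,"z":0,"gripper":0.8}]'
python3 -c "
from h import *
s=bot.sense();print(s['qpos'].round(1))
tgt([.56,.03,.27],tool(-97,0))"
```

```text
t: 13.68
eef_pos: [0.559, 0.0256, 0.2841]
ee_rot: [-90.0, 0.6, -7.0]
contact_force: [-0.0, 1.2, -0.4]
width: 0.0792
[-9.000e-01  7.000e-01  6.890e+01  1.000e-01  1.109e+02 -8.390e+01]
t 13.68 at [0.559  0.0256 0.2841] [-90.    0.6  -7. ] F [-0.   1.2 -0.4] w 0.0792
"ax":0.4,"ay":90.0,"az":-0.5,"x":0.0006,"y":0.0141,"z":0.0044 rows>=8.4
```

```bash
python3 -m inch '[{"ax":0,"ay":10,"az":0,"x":0,"y":0,"z":0.0,"gripper":0.8},{"ax":0.4,"ay":90,"az":-0.5,"x":0.0006,"y":0.014,"z":0.0044,"gripper":0.8},{"ax":0.4,"ay":90,"az":-0.5,"x":0.0006,"y":0.014,"z":0.0044,"gripper":0.8},{"ax":0.4,"ay":90,"az":-0.5,"x":0.0006,"y":0.014,"z":0.0044,"gripper":0.8},{"ax":0.4,"ay":90,"az":-0.5,"x":0.0006,"y":0.014,"z":0.0044,"gripper":0.8},{"ax":0.4,"ay":90,"az":-0.5,"x":0.0006,"y":0.014,"z":0.0044,"gripper":0.8},{"ax":0.4,"ay":90,"az":-0.5,"x":0.0006,"y":0.014,"z":0.0044,"gripper":0.8},{"ax":0.4,"ay":90,"az":-0.5,"x":0.0006,"y":0.014,"z":0.0044,"gripper":0.8},{"ax":0.4,"ay":90,"az":-0.5,"x":0.0006,"y":0.014,"z":0.0044,"gripper":0.8},{"ax":0.4,"ay":90,"az":-0.5,"x":0.0006,"y":0.014,"z":0.0044,"gripper":0.8}]'
cat > chk2.py <<'E'
from h import *
import sys,pickle
f=sys.argv[1]
p,s=snap('wrist',f+'.png');pickle.dump((p,s),open(f+'.pkl','wb'));im=cv2.imread('pics/%s.png'%f);print(s['qpos'].round(1))
c=np.array([.5609,.0255,.09]);Rg=R.from_euler('z',173,degrees=True)
k=[(x,y,z) for x in(5,-5) for y in(28,-28) for z in(80,)]
dots(im,p,s,[c+Rg.apply(np.array(m)/1000) for m in k])
cv2.imwrite('pics/%sd.png'%f,im)
E
python3 chk2.py r1
```

```text
t: 14.92
eef_pos: [0.5592, 0.0302, 0.2709]
ee_rot: [-89.8, -0.0, -96.9]
contact_force: [-0.5, 0.3, 0.0]
width: 0.0795
[ -0.4  -0.3  71.3  -0.  108.8   6.5]
```

View pics/r1d.png

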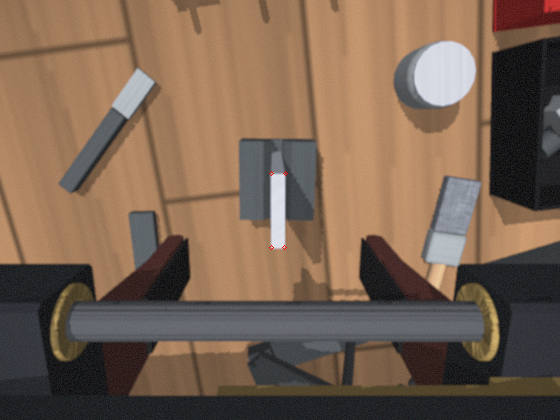

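The plate's top edge lies exactly on the prediction, with corners (271,174), (285,174), (271,247) and (286,247), so it stands upright. I'll descend over it.

```bash
python3 -c "
from h import *
tgt([.5609,.0255,.140],tool(-97,0))"
```

```text
t 14.97 at [0.5593 0.0301 0.2708] [-89.8  -0.  -96.9] F [ 0.2 -0.5 -0.6] w 0.0792
"ax":-0.2,"ay":0.1,"az":0.0,"x":0.0044,"y":0.1308,"z":0.0017 rows>=2.1
```

```bash
python3 -m inch '[{"ax":-0.2,"ay":0.1,"az":0,"x":0.0044,"y":0.05,"z":0.0017,"gripper":0.3},{"ax":-0.2,"ay":0.1,"az":0,"x":0.0044,"y":0.1,"z":0.0017,"gripper":0.1},{"ax":-0.2,"ay":0.1,"az":0,"x":0.0044,"y":0.131,"z":0.0017,"gripper":0},{"ax":-0.2,"ay":0.1,"az":0,"x":0.0044,"y":0.131,"z":0.0017,"gripper":0},{"ax":-0.2,"ay":0.1,"az":0,"x":0.0044,"y":0.131,"z":0.0017,"gripper":0}]'
python3 chk2.py r2; python3 -c "
from h import *
tgt([.5609,.0255,.140],tool(-97,0))"
```

```text
t: 15.6
eef_pos: [0.5614, 0.0255, 0.1419]
ee_rot: [-89.8, 0.0, -96.9]
contact_force: [0.1, 0.5, -0.4]
width: 0.0436
[-0.9 -0.9 84.9 -0.  95.8  6.1]
t 15.65 at [0.5617 0.0255 0.1425] [-89.8   0.  -96.9] F [0.4 0.3 0.3] w 0.0436
"ax":-0.2,"ay":0.1,"az":-0.0,"x":0.0001,"y":0.0025,"z":-0.0008 rows>=0.0
```

View pics/r2d.png

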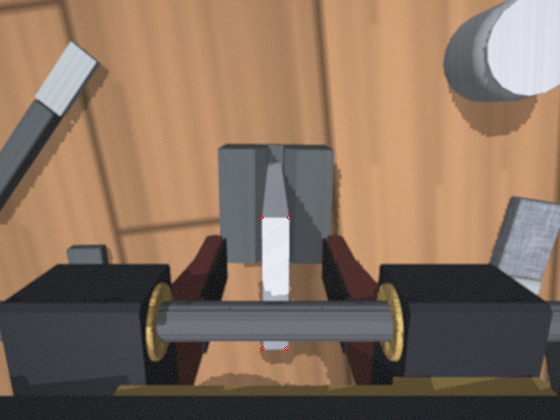

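The plate is centred between the fingers, with its top edge from (262,217) to (287,349) and still on the prediction. I'll close the gripper.

```bash
python3 -m inch '[{"ax":-0.2,"ay":0.1,"az":0,"x":0,"y":0.002,"z":-0.0008,"gripper":-0.5},{"ax":-0.2,"ay":0.1,"az":0,"x":0,"y":0.002,"z":-0.0008,"gripper":-0.9},{"ax":-0.2,"ay":0.1,"az":0,"x":0,"y":0.002,"z":-0.0008,"gripper":-0.9},{"ax":-0.2,"ay":0.1,"az":0,"x":0,"y":0.002,"z":-0.0008,"gripper":-0.9},{"ax":-0.2,"ay":0.1,"az":0,"x":0,"y":0.002,"z":-0.0008,"gripper":-0.9}]' 40
python3 -c "
from h import *
s=bot.sense();tgt(s['eef_pos']+[0,0,.06],s['ee_rot'])
tgt([.529,.16,.30],[-90,0,180])"
```

```text
t: 16.27
eef_pos: [0.5611, 0.0256, 0.1406]
ee_rot: [-90.0, 0.0, -97.0]
contact_force: [1.4, -0.2, 0.6]
width: 0.0094
t 16.27 at [0.5611 0.0256 0.1406] [-90.   0. -97.] F [ 1.4 -0.2  0.6] w 0.0094
"ax":0.0,"ay":0.0,"az":0.0,"x":-0.0000,"y":-0.0600,"z":0.0000 rows>=1.0
t 16.27 at [0.5611 0.0256 0.1406] [-90.   0. -97.] F [ 1.4 -0.2  0.6] w 0.0094
"ax":-0.0,"ay":83.0,"az":-0.0,"x":-0.1295,"y":-0.1594,"z":-0.0482 rows>=7.8
```

```bash
python3 -m inch '[{"ax":0,"ay":0,"az":0,"x":0,"y":-0.03,"z":0,"gripper":-0.9},{"ax":0,"ay":0,"az":0,"x":0,"y":-0.08,"z":0,"gripper":-0.9},{"ax":0,"ay":8,"az":0,"x":0,"y":-0.13,"z":0,"gripper":-0.9},{"ax":0,"ay":18,"az":0,"x":-0.02,"y":-0.16,"z":-0.01,"gripper":-0.9},{"ax":0,"ay":28,"az":0,"x":-0.05,"y":-0.16,"z":-0.02,"gripper":-0.9},{"ax":0,"ay":38,"az":0,"x":-0.08,"y":-0.16,"z":-0.03,"gripper":-0.9},{"ax":0,"ay":48,"az":0,"x":-0.11,"y":-0.16,"z":-0.04,"gripper":-0.9},{"ax":0,"ay":58,"az":0,"x":-0.1295,"y":-0.16,"z":-0.048,"gripper":-0.9},{"ax":0,"ay":68,"az":0,"x":-0.1295,"y":-0.16,"z":-0.048,"gripper":-0.9},{"ax":0,"ay":76,"az":0,"x":-0.1295,"y":-0.16,"z":-0.048,"gripper":-0.9}]'
python3 -c "
from h import *
s=bot.sense();print(s['qpos'].round(1))
tgt([.5294,.18,.27],[-90,0,180])"
```

```text
t: 17.52
eef_pos: [0.5289, 0.1604, 0.2997]
ee_rot: [-90.0, -0.1, -173.3]
contact_force: [-0.2, -0.0, -2.9]
width: 0.0099
[ 13.3  -0.3  68.3   0.  112.1  96.6]
t 17.52 at [0.5289 0.1604 0.2997] [-9.000e+01 -1.000e-01 -1.733e+02] F [-0.2 -0.  -2.9] w 0.0099
"ax":-0.0,"ay":6.7,"az":0.1,"x":-0.0028,"y":0.0296,"z":-0.0194 rows>=0.6
```

```bash
python3 -m inch '[{"ax":0,"ay":6.7,"az":0.1,"x":-0.0028,"y":0.0296,"z":-0.0194,"gripper":-0.9},{"ax":0,"ay":6.7,"az":0.1,"x":-0.0028,"y":0.0296,"z":-0.0194,"gripper":-0.9},{"ax":0,"ay":6.7,"az":0.1,"x":-0.0028,"y":0.0296,"z":-0.0194,"gripper":-0.9},{"ax":0,"ay":6.7,"az":0.1,"x":-0.0028,"y":0.0296,"z":-0.0194,"gripper":-0.9}]'
cat > chk3.py <<'E'
from h import *
import sys
f=sys.argv[1];k=[(x,y,z) for x in(5,-5) for y in(28,-28) for z in(80,-80)]+[(5,0,20),(-5,0,20)]
for n in['wrist','scene','top']:
    p,s=snap(n,f+n+'.png');im=cv2.imread('pics/%s%s.png'%(f,n))
    Rt=R.from_euler('xyz',s['ee_rot'],degrees=True)
    Rg=Rt*(tool(-97,0).inv()*R.from_euler('z',173,degrees=True));h=s['eef_pos']+Rt.apply([0,.0306,0]);c=h-Rg.apply([0,0,.02])
    if n=='wrist':print('hole',h.round(4),Rg.as_matrix().round(3).tolist(),s['qpos'].round(1))
    dots(im,p,s,[c+Rg.apply(np.array(m)/1000) for m in k])
    dots(im,p,s,[(.5294,.3575,.165),(.5295,.2975,.165),(.5295,.2845,.173)],(0,255,0))
    if n=='wrist': cv2.imwrite('pics/%s_w.png'%f,im)
    else:
        u=proj(p,s,(.529,.26,.17))[0].astype(int);x,y=max(u[0]-65,0),max(u[1]-65,0);globals()[n]=cv2.resize(im[y:y+130,x:x+130],(400,400),interpolation=cv2.INTER_CUBIC)
cv2.imwrite('pics/%s_d.png'%f,np.hstack([scene,top]))
E
python3 chk3.py s1;  python3 -c "
from h import *
tgt([.5295,.23,.20],[-90,0,180])"
```

```text
t: 18.02
eef_pos: [0.5297, 0.1795, 0.2714]
ee_rot: [-90.0, 0.1, -179.9]
contact_force: [-0.1, -0.7, -1.6]
width: 0.0097
hole [0.5298 0.1795 0.2408] [[-0.001, -1.0, -0.002], [1.0, -0.001, -0.0], [0.0, -0.002, 1.0]] [ 15.3  -0.3  71.2  -0.  108.9 105.2]
t 18.18 at [0.5296 0.1796 0.271 ] [-9.0e+01  1.0e-01 -1.8e+02] F [ 0.1 -0.7 -2.2] w 0.0099
"ax":0.0,"ay":0.0,"az":-0.1,"x":0.0003,"y":0.0710,"z":-0.0504 rows>=1.4
```

View pics/s1_w.png

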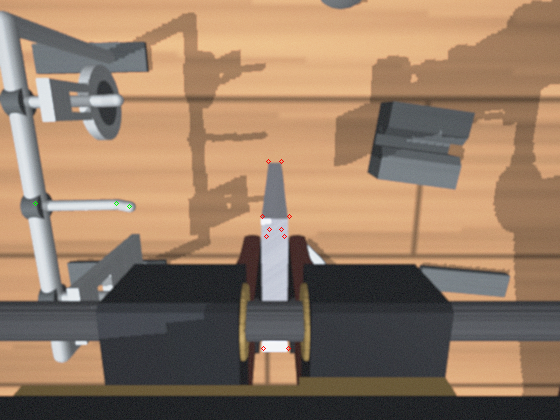

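View pics/s1_d.png

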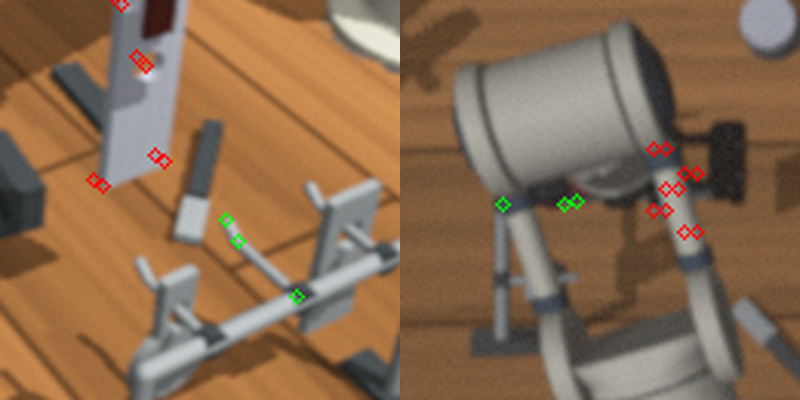

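The wrist view confirms the hook: the predicted tip (129,206) falls on the rod's tip, and the base matches at (35,203). The scene view shows the plain face towards the bar. I'll descend to insertion height in front of the tip.

```bash
python3 -m inch '[{"ax":0,"ay":0,"az":-0.1,"x":0.0002,"y":0.04,"z":-0.025,"gripper":-0.9},{"ax":0,"ay":0,"az":-0.1,"x":0.0002,"y":0.0714,"z":-0.05,"gripper":-0.9},{"ax":0,"ay":0,"az":-0.1,"x":0.0002,"y":0.0714,"z":-0.05,"gripper":-0.9},{"ax":0,"ay":0,"az":-0.1,"x":0.0002,"y":0.0714,"z":-0.05,"gripper":-0.9}]'
python3 chk3.py s2;  python3 -c "
from h import *
tgt([.5295,.3225,.1996],[-90,0,180])"
```

```text
t: 18.68
eef_pos: [0.5299, 0.2292, 0.201]
ee_rot: [-90.0, 0.1, -180.0]
contact_force: [0.0, -0.2, -1.5]
width: 0.0096
hole [0.53   0.2292 0.1704] [[-0.001, -1.0, -0.002], [1.0, -0.001, -0.0], [0.0, -0.002, 1.0]] [ 20.    1.4  76.6  -0.  101.8 110. ]
t 18.82 at [0.5303 0.2291 0.2018] [-90.1   0.2 180. ] F [ 0.6  0.2 -2.6] w 0.0099
"ax":0.1,"ay":-0.0,"az":-0.2,"x":0.0008,"y":0.0023,"z":-0.0934 rows>=1.5
```

View pics/s2_w.png

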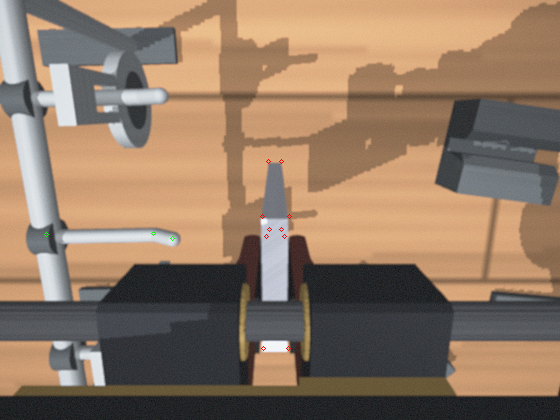

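View pics/s2_d.png

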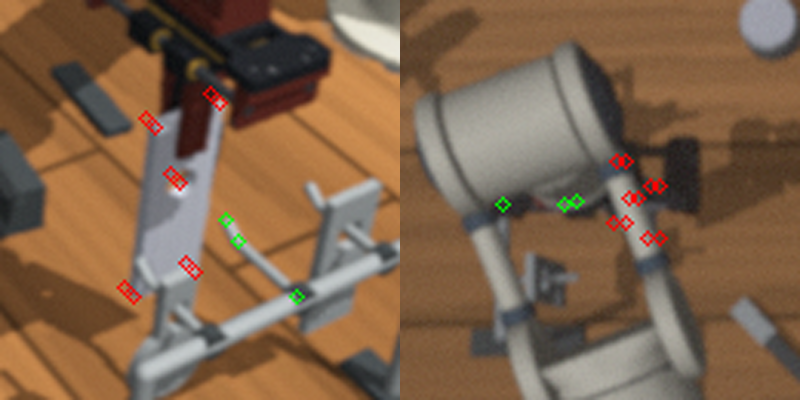

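The hook tip shows at (177,240), about 1–2 mm from the prediction, so I'll aim at x=0.5287. Now I'll insert in slow steps.

```bash
python3 -m inch '[{"ax":0,"ay":0,"az":-0.2,"x":0.0014,"y":0.0022,"z":0,"gripper":-0.9},{"ax":0,"ay":0,"az":-0.2,"x":0.0014,"y":0.0022,"z":-0.02,"gripper":-0.9},{"ax":0,"ay":0,"az":-0.2,"x":0.0014,"y":0.0022,"z":-0.04,"gripper":-0.9},{"ax":0,"ay":0,"az":-0.2,"x":0.0014,"y":0.0022,"z":-0.055,"gripper":-0.9},{"ax":0,"ay":0,"az":-0.2,"x":0.0014,"y":0.0022,"z":-0.065,"gripper":-0.9},{"ax":0,"ay":0,"az":-0.2,"x":0.0014,"y":0.0022,"z":-0.065,"gripper":-0.9}]'
python3 chk3.py s3;  python3 -c "
from h import *
tgt([.5287,.3225,.1996],[-90,0,180])"
```

```text
t: 19.58
eef_pos: [0.5287, 0.295, 0.1993]
ee_rot: [-90.0, -0.0, -179.9]
contact_force: [-0.1, -0.1, -3.0]
width: 0.01
hole [0.5287 0.295  0.1687] [[-0.001, -1.0, 0.001], [1.0, -0.001, -0.001], [0.001, 0.001, 1.0]] [2.590e+01 5.900e+00 7.220e+01 1.000e-01 1.020e+02 1.159e+02]
t 19.73 at [0.529  0.2938 0.1996] [-90.  -0. 180.] F [ 0.1 -0.6 -2.8] w 0.0097
"ax":0.0,"ay":-0.0,"az":0.0,"x":0.0003,"y":0.0000,"z":-0.0287 rows>=0.5
```

View pics/s3_w.png

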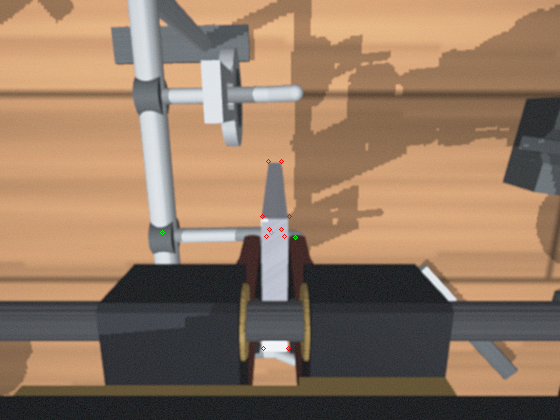

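View pics/s3_d.png

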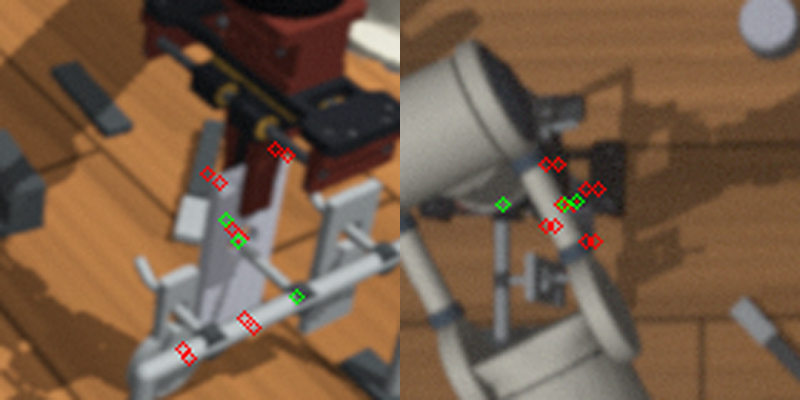

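The rod enters the hole with no contact force. I'll continue to 35 mm out from the bar, then lower onto the hook.

```bash
python3 -m inch '[{"ax":0,"ay":0,"az":0,"x":0.0003,"y":0,"z":-0.012,"gripper":-0.9},{"ax":0,"ay":0,"az":0,"x":0.0003,"y":0,"z":-0.024,"gripper":-0.9},{"ax":0,"ay":0,"az":0,"x":0.0003,"y":0,"z":-0.0287,"gripper":-0.9},{"ax":0,"ay":0,"az":0,"x":0.0003,"y":0,"z":-0.0287,"gripper":-0.9},{"ax":0,"ay":0,"az":0,"x":0.0003,"y":0.005,"z":-0.0287,"gripper":-0.9},{"ax":0,"ay":0,"az":0,"x":0.0003,"y":0.009,"z":-0.0287,"gripper":-0.9},{"ax":0,"ay":0,"az":0,"x":0.0003,"y":0.0105,"z":-0.0287,"gripper":-0.9},{"ax":0,"ay":0,"az":0,"x":0.0003,"y":0.0105,"z":-0.0287,"gripper":-0.9}]'
python3 chk3.py s4
```

```text
t: 20.72
eef_pos: [0.5287, 0.3223, 0.1889]
ee_rot: [-90.0, -0.0, 180.0]
contact_force: [0.2, -0.6, -2.5]
width: 0.0097
hole [0.5287 0.3223 0.1583] [[0.001, -1.0, 0.0], [1.0, 0.001, -0.001], [0.001, 0.0, 1.0]] [ 28.2   8.   71.    0.  101.1 118.2]
```

View pics/s4_w.png

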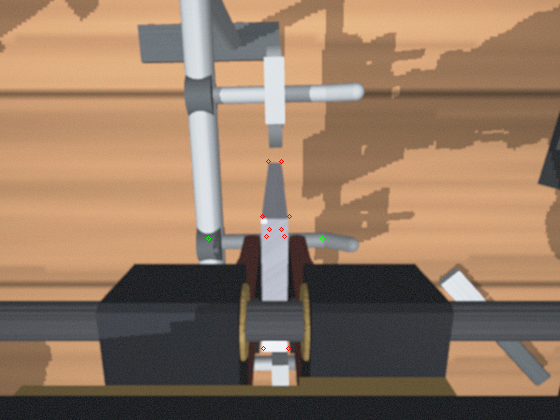

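View pics/s4_d.png

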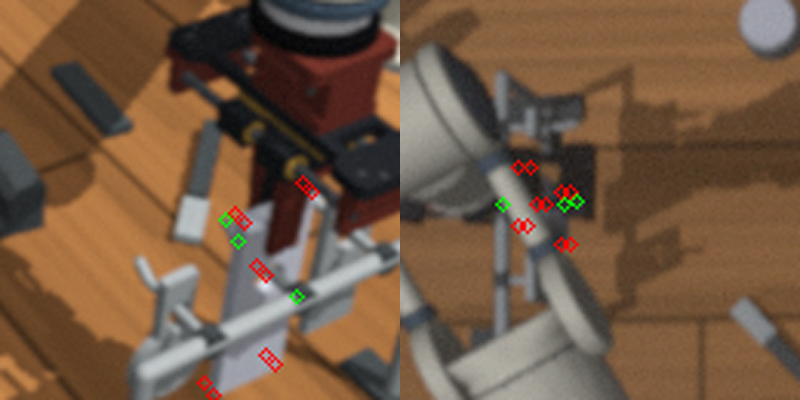

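The hook shows on both sides of the plate at (235,241) and (320,240). I'll lower the last few millimetres until the hook takes the weight.

```bash
python3 -m inch '[{"ax":0,"ay":0,"az":0,"x":0,"y":0.0012,"z":0,"gripper":-0.9},{"ax":0,"ay":0,"az":0,"x":0,"y":0.0018,"z":0,"gripper":-0.9},{"ax":0,"ay":0,"az":0,"x":0,"y":0.0018,"z":0,"gripper":-0.9}]'; python3 -c "
from h import *
print(bot.sense()['contact_force'])"
```

```text
t: 21.25
eef_pos: [0.5288, 0.3224, 0.1875]
ee_rot: [-90.0, 0.0, 180.0]
contact_force: [-0.4, -0.4, -2.0]
width: 0.0098
[-0.39037871 -0.39701761 -2.03477546]
```

```bash
python3 -m inch '[{"ax":0,"ay":0,"az":0,"x":0,"y":0.001,"z":0,"gripper":-0.9},{"ax":0,"ay":0,"az":0,"x":0,"y":0.0018,"z":0,"gripper":-0.9},{"ax":0,"ay":0,"az":0,"x":0,"y":0.0018,"z":0,"gripper":-0.9}]'; python3 -c "
from h import *
print(bot.sense()['contact_force'])"
```

```text
t: 21.62
eef_pos: [0.5289, 0.3225, 0.1864]
ee_rot: [-90.1, 0.1, 180.0]
contact_force: [-1.0, -0.9, 1.2]
width: 0.0096
[-1.03640244 -0.90991805  1.1755324 ]
```

The hook now carries the plate: Fz went from −2.5 to +1.2. I'll open the gripper gently.

```bash
python3 -m inch '[{"ax":0,"ay":0,"az":0,"x":0,"y":0,"z":0,"gripper":-0.72},{"ax":0,"ay":0,"az":0,"x":0,"y":0,"z":0,"gripper":-0.65},{"ax":0,"ay":0,"az":0,"x":0,"y":0,"z":0,"gripper":-0.55},{"ax":0,"ay":0,"az":0,"x":0,"y":0,"z":0,"gripper":-0.4},{"ax":0,"ay":0,"az":0,"x":0,"y":0,"z":0,"gripper":-0.4},{"ax":0,"ay":0,"az":0,"x":0,"y":0,"z":0,"gripper":-0.4},{"ax":0,"ay":0,"az":0,"x":0,"y":0,"z":0,"gripper":-0.4}]' 10
python3 chk3.py s5
```

```text
t: 22.5
eef_pos: [0.5288, 0.3225, 0.1864]
ee_rot: [-90.1, 0.0, 180.0]
contact_force: [-0.7, 0.2, 1.0]
width: 0.0263
hole [0.5289 0.3225 0.1558] [[0.001, -1.0, -0.001], [1.0, 0.001, -0.001], [0.001, -0.001, 1.0]] [ 28.2   7.9  71.3   0.  100.7 118.2]
```

View pics/s5_w.png

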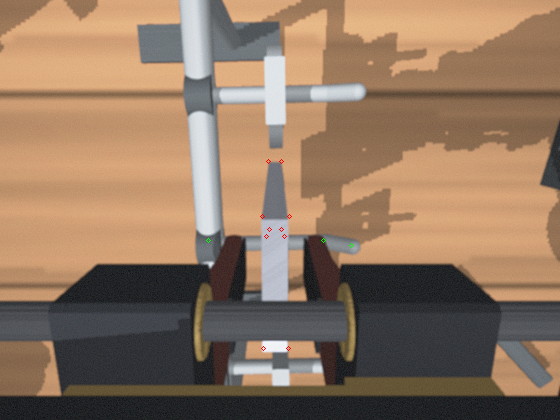

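The plate hangs free between the open fingers, with its edge at (262–288, 218). I'll retreat straight up.

```bash
python3 -m inch '[{"ax":0,"ay":0,"az":0,"x":0,"y":-0.01,"z":0,"gripper":-0.4},{"ax":0,"ay":0,"az":0,"x":0,"y":-0.03,"z":0,"gripper":-0.4},{"ax":0,"ay":0,"az":0,"x":0,"y":-0.06,"z":0,"gripper":-0.4},{"ax":0,"ay":0,"az":0,"x":0,"y":-0.11,"z":0,"gripper":-0.4},{"ax":0,"ay":0,"az":0,"x":0,"y":-0.16,"z":0,"gripper":-0.4},{"ax":0,"ay":0,"az":0,"x":0,"y":-0.18,"z":0.05,"gripper":-0.4},{"ax":0,"ay":0,"az":0,"x":0,"y":-0.18,"z":0.11,"gripper":-0.4},{"ax":0,"ay":0,"az":0,"x":0,"y":-0.18,"z":0.17,"gripper":-0.4},{"ax":0,"ay":0,"az":0,"x":0,"y":-0.18,"z":0.18,"gripper":-0.4},{"ax":0,"ay":0,"az":0,"x":0,"y":-0.18,"z":0.18,"gripper":-0.4}]'
python3 - <<'E'
from h import *
for n in['scene','wrist','top']:
    p,s=snap(n,'f1%s.png'%n)
    if n!='wrist':
        im=cv2.imread('pics/f1%s.png'%n);u=proj(p,s,(.529,.32,.14))[0].astype(int);x,y=max(u[0]-70,0),max(u[1]-70,0);globals()[n]=cv2.resize(im[y:y+140,x:x+140],(400,400),interpolation=cv2.INTER_CUBIC)
cv2.imwrite('pics/f1_d.png',np.hstack([scene,top]))
E
```

```text
t: 23.9
eef_pos: [0.5286, 0.142, 0.367]
ee_rot: [-90.1, 0.1, 179.9]
contact_force: [0.3, 0.5, -0.2]
width: 0.0265
```

View pics/f1_d.png

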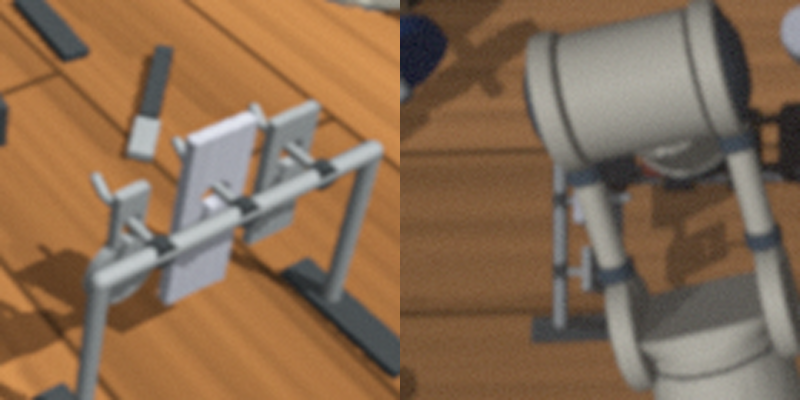

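View pics/f1wrist.png

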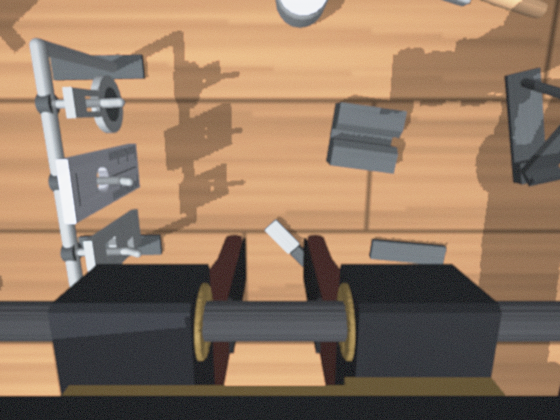

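The gauge hangs on the middle hook, and the graduations show on its outward face near (120,155). I'll wait and compare frames to confirm it's still.

```bash
python3 -m inch '[{"ax":0,"ay":0,"az":0,"x":0,"y":0,"z":0,"gripper":-0.4},{"ax":0,"ay":0,"az":0,"x":0,"y":0,"z":0,"gripper":-0.4},{"ax":0,"ay":0,"az":0,"x":0,"y":0,"z":0,"gripper":-0.4},{"ax":0,"ay":0,"az":0,"x":0,"y":0,"z":0,"gripper":-0.4},{"ax":0,"ay":0,"az":0,"x":0,"y":0,"z":0,"gripper":-0.4},{"ax":0,"ay":0,"az":0,"x":0,"y":0,"z":0,"gripper":-0.4},{"ax":0,"ay":0,"az":0,"x":0,"y":0,"z":0,"gripper":-0.4},{"ax":0,"ay":0,"az":0,"x":0,"y":0,"z":0,"gripper":-0.4},{"ax":0,"ay":0,"az":0,"x":0,"y":0,"z":0,"gripper":-0.4},{"ax":0,"ay":0,"az":0,"x":0,"y":0,"z":0,"gripper":-0.4}]'
python3 - <<'E'
from h import *
P=[snap('scene','f2a.png')[0]]
for i in range(5): p,s=snap('scene')
P.append(p);p,s=snap('wrist','f2w.png')
g=[cv2.GaussianBlur(cv2.cvtColor(q['pixels'],cv2.COLOR_RGB2GRAY),(0,0),1).astype(float)[200:350,320:480] for q in P]
print('max diff',np.abs(g[0]-g[1]).max(),np.abs(g[0]-g[1]).mean())
g0=cv2.GaussianBlur(cv2.cvtColor(cv2.imread('pics/f1scene.png'),cv2.COLOR_BGR2GRAY),(0,0),1).astype(float)[200:350,320:480];print('vs f1',np.abs(g0-g[1]).max())
im=cv2.imread('pics/f2w.png');cv2.imwrite('pics/f2z.png',cv2.resize(im[20:290,20:180],None,fx=2.2,fy=2.2,interpolation=cv2.INTER_CUBIC))
h=np.array([.5292,.3225,.156]);Rg=R.from_euler('z',90,degrees=True)
c=h-[0,0,.02];pts=[c+Rg.apply(np.array(m)/1000) for m in[(-5,28,80),(-5,-28,80),(-5,28,-80),(-5,-28,-80)]]
print(proj(p,s,pts).round(0))
E
```

```text
t: 25.3
eef_pos: [0.5286, 0.1436, 0.3661]
ee_rot: [-90.1, 0.0, -179.9]
contact_force: [-0.2, 0.3, 0.1]
width: 0.0264
max diff 2.0 0.30775
vs f1 11.0
[[ 76. 221.]
 [ 68. 157.]
 [140. 186.]
 [136. 142.]]
```

View pics/f2z.png

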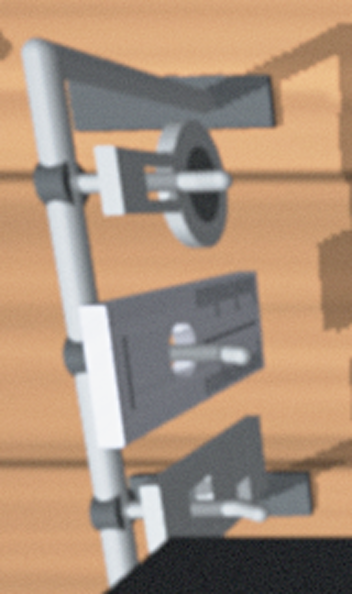

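The zoom shows the rod through the hole at (180–240, 352). The engraved graduations face outward, and the corners match a vertical hang. Frames 0.25 s apart are identical to within noise, so I'm handing in.

```bash
python3 -c "
from rig import bot
print(bot.close_job())"
```

```text
the job is handed in; nothing more can be done
None
```

The gauge now hangs released on the rack's empty middle hook, graduated face outward, and I handed the job in at about 25.6 s of the 72 s allowed. No verdict came back, so this rests on my own checks.

- **Standing in the block:** I gripped it by its long sides on the rest and slid it up clear of the lip. It then went upright into the slot, hole end up, and was let go. It stood there on its own for well over 0.3 s, and its top edge lay within a pixel of where I expected it.
- **Hanging on the hook:** I took it again by its top edge and passed its hole over the hook. I lowered it until the hook took the weight, opened the gripper gently and moved the arm away.
- **Last checks:** The pictures show the rod through the hole, the engraving outward and the corners where a vertical hang puts them. Frames 0.25 s apart agree to within noise, the wrist force was near zero, and the arm was well clear of the rack.
- **Disagreements:** The scene camera was 2–3 pixels off the wrist camera, and the hook's position differed by about 1–2 mm between wrist views. Both stayed within the clearances. My first move command was refused for missing keys, and nothing moved.
- **Close to limits:** The last joint came within 1° of its limit while turning the gauge upright, and the second within 2° while backing off from the block.
- **Not measured:** I did not measure the neighbouring gauges' swing or how far the loose things moved. In the final views the neighbours hung straight, I noticed nothing displaced, and I never felt a force there.

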